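# Release the finished flow-cell carriage with the release pin

### The job

Two leak testers stand on the bench: one has finished, and the gauge plunger on its roof stands well out, while the other's is pushed in. Take the release pin from its stand, push it through the small hole in the sloping plate of the finished tester to trip the hidden catch so that its carriage springs out, then put the pin back in its stand, hanging upright by its flange. Leave the other tester shut and the other things on the bench where they are.

Things in the scene. Friction and masses are not known exactly. Their poses are not given: they have to be found in the camera images.
- tester_a: grey leak tester 170 deep (x), 120 wide, fixed; always the finished one, on the left or right. Origin on the bench, mid width, 75 mm behind its front face; x points front to rear, z up. A bright plate slopes up at 28 degrees from level, from the front edge (70 mm high) to the flat roof (121 mm high, from 20 mm behind the origin)
- tester_b: the unfinished leak tester: same shape and frame as tester_a, told apart only by its plunger
- hole_a (a point): mouth centre of the access hole, on the outer face of tester_a's sloping plate, at (-27, 0, 95) mm in the tester's frame. Hole 15 mm across in a flat dark collar, plate 4 mm thick. Inward its axis runs along (0.469, 0, -0.883) in the tester's frame: rearward and down. The latch's flat pad, 28 mm across, square to the axis, lies 45 mm from this point along the axis
- hole_b (a point): the same point on tester_b
- latch_a (a joint): hidden latch of tester_a, 0 at rest, grows (m) as its pad is pushed inward along the hole's axis; it trips at about 0.005 to 0.007 and stops at 0.014; takes about 4 N to start and up to 10 N to trip; springs back
- latch_b (a joint): the same for tester_b
- carriage_a (a joint): carriage of tester_a, an aluminium drawer in the lower front: 0 latched in, grows (m) towards the tester's front (its -x) when it springs out, to 0.045 at the stop, where its spring keeps it. It draws back by up to 5 mm (negative) while the latch is being pushed
- carriage_b (a joint): the same for tester_b
- carriage_front_a (a point): middle of the front face of the carriage of tester_a (104 wide, 44 high), 26 mm above the bench
- plunger_a (a joint): gauge plunger, an upright steel button 24 mm across on the roof of tester_a, 60 mm behind the tester's origin: how far (m) it stands out, 0 in, 0.030 fully out; its cap's top is 135 mm above the bench when in, up to 165 mm when out
- plunger_b (a joint): the same for tester_b
- stand: stand of the pin, a grey block 64 by 64 mm, 95 mm high, fixed to the bench, with a 21 mm upright bore through its middle. Origin: centre of its underside on the bench
- pin: release pin, 145 mm long, about 100 g: 7 mm steel rod reaching 85 mm below the origin, round end; steel flange 34 mm across, 5 mm thick, its underside centre is the origin; black round handle 24 mm across, from 5 to 60 mm above the origin. z runs tip to handle. At first it hangs upright in the stand by its flange, origin 95 mm above the bench, rod loose in the bore
- pin_tip (a point): very tip of the pin's rod, 85 mm below the pin's origin
- tub: white round tub of fittings, 84 mm across, 60 mm high; origin under its centre. Bystander
- cell_1: clear flow cell with black probe, 210 mm long, 60 wide, 52 high, lying on the bench midway ahead of the robot, probe away from it; origin underneath, near where the probe meets the block; its x runs from probe to block. Bystander
- spray: white spray bottle, 72 mm across, 203 mm high; origin under its centre. Bystander
- tape: clear tape roll lying flat, 100 mm across, 25 mm high; origin under its centre. Bystander
Not all that is in view belongs to the job. Leave any turquoise or yellow look-alike of the pin alone.

How it is judged:
By the outcome, as a careful person would: the job done as asked, in the order asked, and still so for the second after the job is handed in, with the robot touching nothing.
It also fails if it takes over 61 s, if anything falls off the work surface, if the arm or the gripper's body presses on something with over 40 N, if the wrist force passes 120 N, or if a joint passes its speed limit or range.

### The arm

A 7-joint arm with a two-finger parallel gripper is mounted at the origin on the work surface. World frame = base frame: x ahead of the robot, y to its left, z up, the work surface at z = 0. Lengths are in mm, angles in rad, forces in N, time in s.
With the tool pointing down it reaches from about 400 to 875 mm from the base axis. Payload 4.4 kg.
Tool frame: the origin (TCP) lies at the very end of the fingers, on their centre line; the grasp point (between the pads) lies 19 mm behind it; z points along the fingers, y is the direction in which the jaws open and shut (so a half turn about z gives the same grasp; the last joint's range is limited). The gripper opens to 85 mm and grips with 20 to 120 N. Pads are 22 mm wide; open, the fingers measure 114 mm over their backs; the gripper's body (76 mm by 85 mm) begins 54 mm behind the grasp point. The pads swing forward as they close: fully open they stand 13 mm farther back than shut.
Start: joints at [-1.279, 0.628, 0.038, 1.517, -0.027, 0.996, -0.02], TCP at [227.617, 608.858, 231.313] pointing down, gripper open.
Joint ranges: [-3.06, 3.06], [-0.37, 2.12], [-1.25, 1.32], [0.18, 2.47], [-1.1, 4.24], [0.23, 1.98], [-2.94, 2.94]. Speed limits (rad/s): [2.57, 2.57, 3.14, 3.14, 3.14, 3.14, 3.14].

### API

Orientations are given as [roll, pitch, yaw] about the fixed x, y, z axes, in that order (R = Rz(yaw) Ry(pitch) Rx(roll)).
In Python, from cell import read_state, get_image, finish_job gives the robot as it stands.
- The arm moves only by the tool carry_out, never from a script. Its argument "series" is a list that holds one entry, the list of rows, each a list of 7 numbers: the shift along the tool's x, y, z in cm, then the turn, a rotation vector about the tool's x, y, z in rad, then the finger opening in cm, from 0 to 8.54. In form: [[[x, y, z, wx, wy, wz, grip], ...]]. A call has 1 to 5 rows; each row is the pose to reach, as a shift and turn from the pose commanded when the call began, along the tool's axes at that moment; what a row does not reach only later rows make up. A row lasts 1/12 s, in which the tool goes at most 41.7 mm and 7.16 degrees, less where a joint would pass 70% of its speed; a pose out of reach is approached as far as the arm can. A call with a gripper value outside its range is refused whole. The fingers move at their own pace and stop on an object; the grip force is fixed at half the most. Time passes only in rows, so rows that repeat a pose let the fingers close. It gives the time, the measured TCP pose, the force and the opening at its end, in the units of the state.
- read_state(): the state, without advancing time (a new reading comes with each control period).
- get_image(name): name is "scene" or "top" or "wrist"; returns a dict with "img" (420x560x3 uint8, blue, green, red), "z_map" (420x560 float32, mm along the optical axis (not along the pixel's ray), 0 where there is no reading), "mtx" (3x3 intrinsics, pixels), "T" (4x4, takes a point from camera to world coordinates); the wrist camera has in their place "T_tool_cam" (4x4, takes a point from camera to tool coordinates, whose origin is the TCP and whose axes are the flange's). Camera axes: x right, y down, z forward; pixel columns grow to the right and rows downward; lengths in mm; the calibration is good to about 2 mm. A picture is of the moment at which its call begins: read the wrist's pose just before it.
- finish_job(): hands the job in, once; it reports no verdict.
The state is a dict: "clock": time; "qpos": joint angles; "qd": joint speeds; "tau": joint torques, N m; "eef_pos": TCP position; "tool_rot": TCP orientation; "force": force on the tool from outside, world axes, zero at the start; "torque": the same for the moment, N m; "width": finger opening in mm.
Only numpy, scipy, OpenCV 4.12 (cv2) and the standard library are available. Lean on these libraries where they do the work, as an engineer would, in place of code of your own. Each camera call takes 0.05 s, during which the arm holds its last target.

## Working session

There is one attempt and no reset: what is moved stays moved. The work goes in short steps, Python scripts to look and compute and a tool call to move; the robot and the scene stay as the last step left them, time stands still between calls to the robot, and variables do not carry over. Pictures are saved under pics/ and viewed, and the job is handed in when it is done.

Besides the shell and the picture viewer there is one more tool, called after "Call:" as name([rows], argument=value, ...), one row to a line, values as JSON. carry_out: Moves the arm, as the interface text tells. Its arguments: {"type":"object","properties":{"series":{"type":"array","items":{"type":"array","items":{"type":"array","items":{"type":"number"}}}}},"required":["series"]}

```bash
ls; mkdir -p pics; python3 - <<'E'
from cell import *
import cv2
s=read_state()
print({k:(v if not hasattr(v,'tolist') else v.tolist()) for k,v in s.items()})
for n in ["scene","top"]:
    d=get_image(n); cv2.imwrite(f"pics/{n}0.png",d["img"]); print(n,d["mtx"].tolist() ,d["T"].round(3).tolist())
E
```

```text
pics
{'clock': 0.0, 'qpos': [-1.2788089837117798, 0.62936773556999, 0.03842820952428281, 1.5183913688527189, -0.027012705217880757, 0.9962734015628786, -0.02001250101673027], 'qd': [-0.00017114336248772846, -0.0006832458523618779, 4.839925862995998e-05, -0.00020948558920230978, 0.00020266764021145497, -0.00039095473691805045, -0.0006908524738966979], 'tau': [0.0006486570964625571, -56.339964866638184, 1.226801611483097, -19.343159794807434, 0.011045804712921381, 0.010685856977943331, -2.42192390942364e-05], 'eef_pos': [227.37268281243496, 608.2599502589537, 230.36734868375106], 'tool_rot': [-3.139670287158435, 8.185967238061309e-06, 2.7837964902925925], 'force': [0.12093616085189789, 0.25773476501511494, 0.46152253000885646], 'torque': [0.04027738634143601, 0.010529582067113307, -0.02072621548937372], 'width': 85.39484774163284}
scene [[390.67707749059326, 0.0, 285.3873758598906], [0.0, 390.67707749059326, 202.59212410934518], [0.0, 0.0, 1.0]] [[0.874, 0.321, -0.364, 931.971], [0.486, -0.576, 0.657, -757.232], [0.001, -0.751, -0.66, 789.315], [0.0, 0.0, 0.0, 1.0]]
top [[442.1618893887833, 0.0, 278.3761754055937], [0.0, 442.1618893887833, 203.31188856637183], [0.0, 0.0, 1.0]] [[-0.015, -0.981, 0.193, 257.685], [-1.0, 0.016, 0.002, -56.408], [-0.005, -0.193, -0.981, 1489.287], [0.0, 0.0, 0.0, 1.0]]
```

View pics/scene0.png

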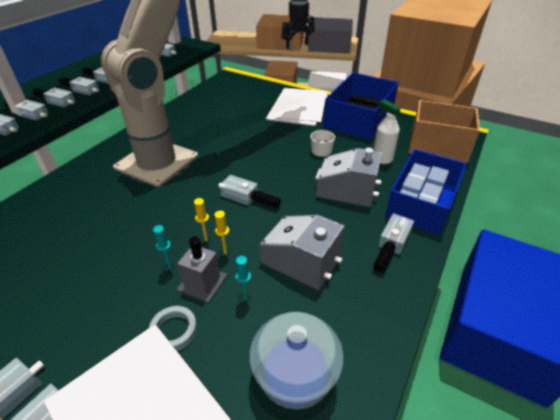

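View pics/top0.png

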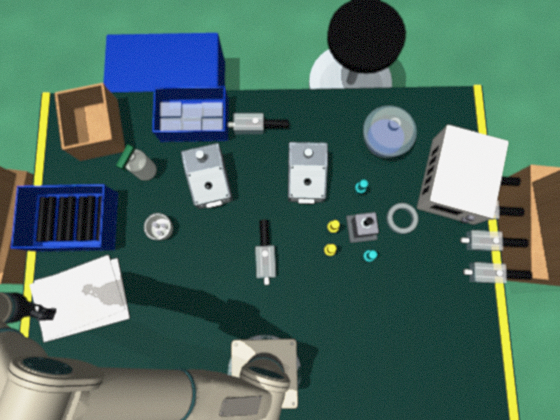

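```bash
cat > h.py <<'E'
from cell import *
import cv2, numpy as np
def cloud(d,T=None):
    K=d["mtx"];z=d["z_map"];T=d["T"] if T is None else T
    v,u=np.mgrid[:z.shape[0],:z.shape[1]]
    P=np.stack([(u-K[0,2])/K[0,0]*z,(v-K[1,2])/K[1,1]*z,z],-1)@T[:3,:3].T+T[:3,3]
    P[z==0]=np.nan
    return P
def ray(d,u,v,h,T=None):
    K=d["mtx"];T=d["T"] if T is None else T
    r=T[:3,:3]@np.array([(u-K[0,2])/K[0,0],(v-K[1,2])/K[1,1],1]);o=T[:3,3]
    return o+r*(h-o[2])/r[2]
def crop(d,x0,y0,x1,y1,k,name):
    cv2.imwrite(name,cv2.resize(d["img"][y0:y1,x0:x1],None,fx=k,fy=k,interpolation=cv2.INTER_CUBIC))
E
python3 - <<'E'
from h import *
s=get_image("scene");t=get_image("top")
a=cv2.resize(s["img"][130:310,140:390],None,fx=3,fy=3,interpolation=cv2.INTER_CUBIC)
b=cv2.resize(t["img"][130:280,170:430],None,fx=3,fy=3,interpolation=cv2.INTER_CUBIC)
cv2.imwrite("pics/s1.png",a);cv2.imwrite("pics/t1.png",b)
P=cloud(t)
for n,u,v in [("plL",201,155),("plR",308,153),("holeL",208,185),("holeR",307,181),("pin",368,222),("stand",355,228),("cell",264,262),("tub",158,227),("spray",140,163),("tape",391,219),("teal",362,186),("yel",333,226)]:
    print(n,P[v,u].round(0))
Q=cloud(s)
for n,u,v in [("plL",369,154),("plR",320,232),("pin",196,243),("stand",210,255)]: print(n,Q[v,u].round(0))
E
```

```text
plL [677. 186. 159.]
plR [ 686. -151.  134.]
holeL [606. 180.  54.]
holeR [ 615. -151.   47.]
pin [ 458. -327.  151.]
stand [ 453. -303.   58.]
cell [348.  -4.  44.]
tub [470. 348.  31.]
spray [662. 384. 134.]
tape [ 485. -430.   25.]
teal [ 572. -316.  145.]
yel [ 448. -220.  146.]
plL [687. 184. 149.]
plR [ 693. -160.  138.]
pin [ 475. -339.  154.]
stand [ 485. -314.   95.]
```

View pics/s1.png

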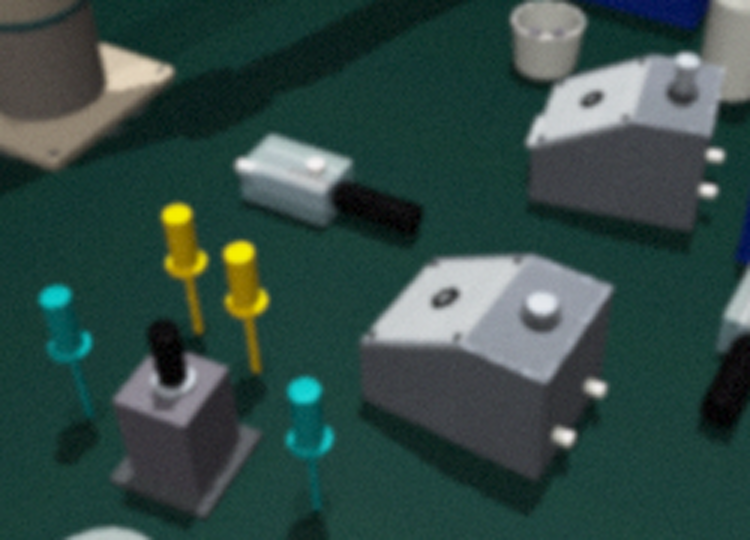

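View pics/t1.png

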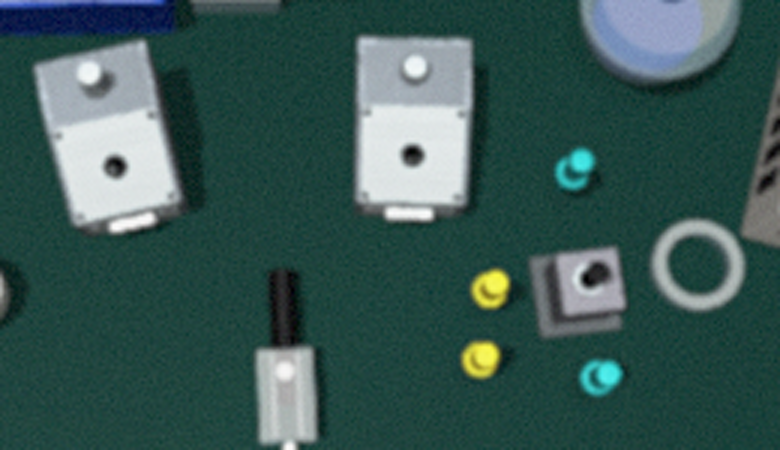

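Candidates for the pin in the top view: black handle in the grey stand (367,222), yellow (333,226) and (330,250), turquoise (362,186) and (370,256). Only the black one, hanging in the stand with a steel flange, fits the description. The left tester's plunger reads about 159 mm against 134 mm on the right one, so left (208,175) is tester_a. Next I measure both.

```bash
python3 - <<'E'
from h import *
s=get_image("scene");t=get_image("top")
# dark hole blobs inside bright plates
def dark(d,box):
    x0,y0,x1,y1=box
    g=cv2.cvtColor(d["img"],cv2.COLOR_BGR2GRAY)[y0:y1,x0:x1]
    m=(g<110).astype(np.uint8)
    n,l,st,c=cv2.connectedComponentsWithStats(m)
    return [(tuple((c[i]+[x0,y0]).round(2)),int(st[i,4])) for i in range(1,n)]
for n,d,b in [("top L",t,(199,175,217,195)),("top R",t,(298,172,317,190)),("sc L",s,(328,156,347,170)),("sc R",s,(278,220,300,238))]:
    for c,a in dark(d,b):
        if a>8: print(n,c,a,ray(d,*c,95).round(1))
# plunger
for n,d,b,h in [("top L",t,(192,146,210,164),163),("top R",t,(299,144,318,162),135),("sc L",s,(358,145,380,165),163),("sc R",s,(312,225,330,240),135)]:
    x0,y0,x1,y1=b; g=cv2.cvtColor(d["img"],cv2.COLOR_BGR2GRAY)[y0:y1,x0:x1]
    m=(g>np.percentile(g,85)).astype(np.uint8)
    k,l,st,c=cv2.connectedComponentsWithStats(m);i=1+st[1:,4].argmax()
    cc=c[i]+[x0,y0]; print("pl",n,cc.round(1),st[i,4],ray(d,*cc,h).round(1))
# stand top corners
for c in [(556,252),(617,247),(624,310),(562,316)]:
    print("stand",ray(t,170+c[0]/3-.33,130+c[1]/3-.33,95).round(1))
for c in [(115,398),(170,345),(228,365),(192,418)]:
    print("stand sc",ray(s,140+c[0]/3-.33,130+c[1]/3-.33,95).round(1))
# pin & lookalikes tops
hsv=cv2.cvtColor(t["img"],cv2.COLOR_BGR2HSV)
for lo,hi,n in [((20,150,100),(35,255,255),"yel"),((80,150,80),(95,255,255),"teal")]:
    m=cv2.inRange(hsv,lo,hi); m[:, :300]=0;m[:,400:]=0;m[:170]=0;m[280:]=0
    k,l,st,c=cv2.connectedComponentsWithStats(m)
    for i in range(1,k):
        if st[i,4]>15: print(n,c[i].round(1),st[i,4],ray(t,*c[i],140).round(0))
E
```

```text
top L (np.float64(208.0), np.float64(185.0)) 35 [595.6 173.1  95. ]
top R (np.float64(307.0), np.float64(181.26)) 34 [ 602.7 -148.1   95. ]
sc L (np.float64(336.94), np.float64(162.61)) 18 [596.5 172.1  95. ]
sc R (np.float64(288.24), np.float64(228.86)) 29 [ 603.5 -149.5   95. ]
pl top L [198.8 153.4] 49 [681.  192.3 163. ]
pl top R [308.1 151.4] 45 [ 690.8 -151.6  135. ]
pl sc L [367.9 150. ] 37 [682.2 181.5 163. ]
pl sc R [320.  230.4] 41 [ 690.2 -152.7  135. ]
stand [ 493.6 -298.5   95. ]
stand [ 498.  -363.7   95. ]
stand [ 430.4 -367.2   95. ]
stand [ 425.1 -301.5   95. ]
stand sc [ 434.8 -367.2   95. ]
stand sc [ 436.7 -303.5   95. ]
stand sc [ 490.  -298.1   95. ]
stand sc [ 498.2 -354.1   95. ]
yel [333.4 226. ] 116 [ 449. -222.  140.]
yel [330.1 249.2] 116 [ 378. -210.  140.]
teal [361.2 185.8] 154 [ 574. -314.  140.]
teal [369.7 255. ] 153 [ 358. -329.  140.]
```

```bash
cat >> h.py <<'E'
from scipy.spatial.transform import Rotation as Ro
def down(yaw): return Ro.from_euler('xyz',[np.pi,0,yaw])
def plan(p,R,tp,tR):
    d=R.inv().apply(np.array(tp,float)-np.array(p,float))/10
    w=(R.inv()*tR).as_rotvec()
    print("move",d.round(2),w.round(3),"rows",round(max(np.linalg.norm(d)*10/41.7,np.degrees(np.linalg.norm(w))/7.16),1))
def st():
    s=read_state();R=Ro.from_euler('xyz',s["tool_rot"])
    print(round(s["clock"],2),s["eef_pos"],"rot",np.round(s["tool_rot"],3),"F",np.round(s["force"],1),"w",round(s["width"],1),"q",np.round(s["qpos"],2))
    return np.array(s["eef_pos"]),R
E
python3 - <<'E'
from h import *
w=get_image("wrist");print(w["mtx"].round(1).tolist(),w["T_tool_cam"].round(3).tolist())
p=np.array([227.6,608.9,231.3]);R=Ro.from_euler('xyz',[-3.1397,0,2.784])
plan(p,R,[400,500,310],down(2.3))
plan([400,500,310],down(2.3),[470,330,310],down(1.8))
plan([470,330,310],down(1.8),[500,160,310],down(1.4))
E
```

```text
[[353.2, 0.0, 276.5], [0.0, 353.2, 214.0], [0.0, 0.0, 1.0]] [[0.001, -0.96, -0.281, 70.384], [1.0, 0.001, -0.0, -0.056], [0.001, -0.281, 0.96, -142.256], [0.0, 0.0, 0.0, 1.0]]
move [-19.96  -4.18  -7.86] [-0.002  0.     0.484] rows 5.2
move [-17.34  -6.11  -0.  ] [ 0.  -0.   0.5] rows 4.4
move [-17.24  -0.94  -0.  ] [-0.  -0.   0.4] rows 4.1
```

Call:
carry_out([
  [[-20,-4.2,-7.9,0,0,0.48,8.5],[-20,-4.2,-7.9,0,0,0.48,8.5],[-20,-4.2,-7.9,0,0,0.48,8.5],[-20,-4.2,-7.9,0,0,0.48,8.5],[-20,-4.2,-7.9,0,0,0.48,8.5]],
])

```text
clock: 0.77
eef_pos: [392.9, 503.7, 307.3]
tool_rot: [3.141, 0.0, 2.3]
force: [1.2, -0.3, 0.5]
width: 85.2
```

Call:
carry_out([
  [[-17.3,-6.1,0,0,0,0.5,8.5],[-17.3,-6.1,0,0,0,0.5,8.5],[-17.3,-6.1,0,0,0,0.5,8.5],[-17.3,-6.1,0,0,0,0.5,8.5],[-17.3,-6.1,0,0,0,0.5,8.5]],
])

```text
clock: 1.18
eef_pos: [465.1, 328.2, 307.0]
tool_rot: [3.14, 0.004, 1.791]
force: [-0.6, -0.0, -0.3]
width: 85.1
```

Call:
carry_out([
  [[-17.2,-1,0,0,0,0.4,8.5],[-17.2,-1,0,0,0,0.4,8.5],[-17.2,-1,0,0,0,0.4,8.5],[-17.2,-1,0,0,0,0.4,8.5],[-17.2,-1,0,0,0,0.4,8.5]],
])

```text
clock: 1.6
eef_pos: [493.4, 156.7, 307.3]
tool_rot: [3.139, 0.004, 1.392]
force: [0.7, -1.0, -0.2]
width: 85.0
```

```bash
python3 - <<'E'
from h import *
p,R=st()
w=get_image("wrist");cv2.imwrite("pics/w1.png",w["img"])
np.savez("w1.npz",img=w["img"],z=w["z_map"],p=p,R=R.as_matrix())
E
```

```text
1.6 [493.43797253 156.66164825 307.31146815] rot [3.139 0.004 1.392] F [ 0.7 -1.  -0.2] w 85.0 q [-0.7   0.38  0.48  1.79 -0.2   1.02 -0.33]
```

View pics/w1.png

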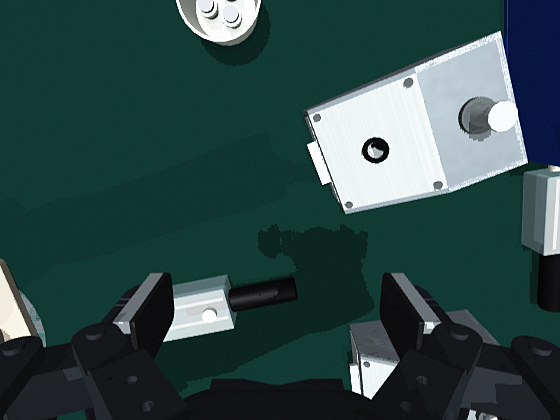

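```bash
cat >> h.py <<'E'
def wT(d,p,R):
    T=np.eye(4);T[:3,:3]=R.as_matrix();T[:3,3]=p
    return T@d["T_tool_cam"]
E
python3 - <<'E'
from h import *
p,R=st()
w=get_image("wrist");T=wT(w,p,R)
g=cv2.cvtColor(w["img"],cv2.COLOR_BGR2GRAY)
def blob(x0,y0,x1,y1,th):
    m=(g[y0:y1,x0:x1]<th).astype(np.uint8)
    c,_=max(((c,cv2.contourArea(c)) for c in cv2.findContours(m,cv2.RETR_EXTERNAL,cv2.CHAIN_APPROX_NONE)[0]),key=lambda a:a[1])
    (x,y),r=cv2.minEnclosingCircle(c);return x+x0,y+y0,r
u,v,r=blob(355,130,395,170,120);print("hole",u,v,r,ray(w,u,v,95,T).round(1))
P=cloud(w,T)
print("P ring",[P[y,x].round(1) for y,x in [(150,340),(150,410),(120,365),(185,385)]])
a=P[80:190,330:430].reshape(-1,3);a=a[(a[:,2]>72)&(a[:,2]<119)]
A=np.c_[a[:,:2],np.ones(len(a))];c,*_=np.linalg.lstsq(A,a[:,2],rcond=None)
print("slope",np.degrees(np.arctan(np.hypot(*c[:2]))),"yaw",np.degrees(np.arctan2(c[1],c[0])),"rms",np.std(A@c-a[:,2]))
print("z at hole from plane",[ (c@[*ray(w,u,v,h,T)[:2],1]).round(1) for h in (90,95,100)])
for n,x,y in [("f1",317,118),("f2",348,206),("b1",409,83),("b2",438,185)]:
    b=blob(x-8,y-8,x+8,y+8,170); 
    # intersect with plane
    K=w["mtx"];rr=T[:3,:3]@np.array([(b[0]-K[0,2])/K[0,0],(b[1]-K[1,2])/K[1,1],1]);o=T[:3,3]
    k=(c@[o[0],o[1],1]-o[2])/(rr[2]-c[:2]@rr[:2]);print(n,np.round(b,1),(o+k*rr).round(1))
print("plunger top",ray(w,502,116,165,T).round(1),P[116,502].round(1))
E
```

```text
1.65 [493.21434384 159.41575089 307.17515603] rot [3.140e+00 2.000e-03 1.394e+00] F [-0.2 -1.2 -0.1] w 84.9 q [-0.71  0.38  0.48  1.79 -0.2   1.02 -0.33]
hole 375.9285717010498 153.0714282989502 13.51237678527832 [597.3 171.4  95. ]
P ring [array([565. , 178.4,  78.5]), array([625.6, 171.1, 110.1]), array([590. , 205. ,  94.5]), array([603.8, 136.9,  93.1])]
slope 27.765164608748577 yaw 11.294758487493146 rms 1.9506717659240413
z at hole from plane [np.float64(95.8), np.float64(95.3), np.float64(94.7)]
f1 [317.3 121.3   4.4] [546.5 210.8  73.1]
f2 [349.  207.5   4. ] [567.7 113.7  74. ]
b1 [408.5  86.    5.4] [626.1 228.9 116.1]
b2 [438.  188.5   4.7] [647.2 130.8 116.9]
plunger top [678.5 194.3 165. ] [681.8 193.6 159.6]
```

```bash
python3 - <<'E'
from h import *
p,R=st()
a=[([540,-20,300],1.2),([520,-180,300],1.0),([455,-330,290],0.8)]
for q,y in a:
    plan(p,R,q,down(y)); p,R=q,down(y)
E
```

```text
1.7 [492.70288333 163.20212542 306.9094515 ] rot [ 3.141 -0.     1.399] F [-0.   0.3  0.9] w 85.3 q [-0.71  0.38  0.47  1.79 -0.2   1.02 -0.33]
move [-17.24   7.8    0.7 ] [ 0.001 -0.     0.199] rows 4.5
move [-15.64   3.93   0.  ] [-0.  -0.   0.2] rows 3.9
move [-16.13   2.63   1.  ] [ 0.  -0.   0.2] rows 3.9
```

Call:
carry_out([
  [[-17.2,7.8,0.7,0,0,0.2,8.5],[-17.2,7.8,0.7,0,0,0.2,8.5],[-17.2,7.8,0.7,0,0,0.2,8.5],[-17.2,7.8,0.7,0,0,0.2,8.5],[-17.2,7.8,0.7,0,0,0.2,8.5]],
])

```text
clock: 2.12
eef_pos: [541.5, -20.0, 299.5]
tool_rot: [3.14, 0.001, 1.202]
force: [0.4, -0.3, 0.3]
width: 85.1
```

Call:
carry_out([
  [[-15.6,3.9,0,0,0,0.2,8.5],[-15.6,3.9,0,0,0,0.2,8.5],[-15.6,3.9,0,0,0,0.2,8.5],[-15.6,3.9,0,0,0,0.2,8.5],[-15.6,3.9,0,0,0,0.2,8.5]],
])

```text
clock: 2.53
eef_pos: [519.5, -183.9, 300.0]
tool_rot: [3.138, 0.004, 0.995]
force: [-0.2, -0.9, 0.8]
width: 85.0
```

Call:
carry_out([
  [[-16.1,2.6,1,0,0,0.2,8.5],[-16.1,2.6,1,0,0,0.2,8.5],[-16.1,2.6,1,0,0,0.2,8.5],[-16.1,2.6,1,0,0,0.2,8.5],[-16.1,2.6,1,0,0,0.2,8.5]],
])

```text
clock: 2.95
eef_pos: [452.4, -333.2, 289.7]
tool_rot: [3.139, 0.005, 0.795]
force: [-0.8, -0.6, 1.1]
width: 84.8
```

Call:
carry_out([
  [[0,0,0,0,0,0,8.5],[0,0,0,0,0,0,8.5],[0,0,0,0,0,0,8.5]],
])

```text
clock: 3.2
eef_pos: [458.2, -323.6, 289.0]
tool_rot: [-3.141, -0.002, 0.808]
force: [-0.3, -0.8, -0.4]
width: 84.7
```

```bash
python3 - <<'E'
from h import *
p,R=st()
w=get_image("wrist");cv2.imwrite("pics/w2.png",w["img"])
st()
E
```

```text
3.2 [ 458.23881902 -323.58790138  289.04685509] rot [-3.141e+00 -2.000e-03  8.080e-01] F [-0.3 -0.8 -0.4] w 84.7 q [ 0.15  0.5   0.65  1.71 -0.35  1.05  0.15]
3.25 [ 458.12452296 -323.70723625  289.12823689] rot [-3.141e+00 -1.000e-03  8.080e-01] F [-0.6  0.1  0.1] w 85.1 q [ 0.15  0.5   0.65  1.71 -0.35  1.05  0.15]
```

View pics/w2.png

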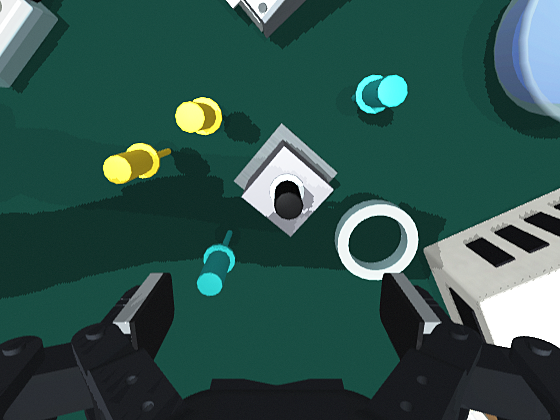

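Wrist view: black handle at (288,200) in the grey stand; yellow pins at (198,117) and (130,163), turquoise at (382,93) and (215,268). All are clear of the jaws.

```bash
python3 - <<'E'
from h import *
p,R=st()
w=get_image("wrist");T=wT(w,p,R)
crop(w,220,110,360,250,4,"pics/w2c.png")
P=cloud(w,T)
a=P[130:250,220:350].reshape(-1,3)
top=a[(abs(a[:,2]-95)<3)]
r=cv2.minAreaRect(top[:,:2].astype(np.float32));print("stand top rect",r,len(top))
h=a[(a[:,2]>145)&(a[:,2]<165)];print("handle pts",h[:,2].max(),cv2.minEnclosingCircle(h[h[:,2]>152][:,:2].astype(np.float32)),len(h))
f=a[(a[:,2]>98)&(a[:,2]<104)];print("flange",cv2.minEnclosingCircle(f[:,:2].astype(np.float32)),len(f))
g=cv2.cvtColor(w["img"],cv2.COLOR_BGR2GRAY)
print("handle top ray",ray(w,289,207,155,T).round(1))
E
```

```text
3.25 [ 458.12452296 -323.70723625  289.12823689] rot [-3.141e+00 -1.000e-03  8.080e-01] F [-0.6  0.1  0.1] w 85.1 q [ 0.15  0.5   0.65  1.71 -0.35  1.05  0.15]
stand top rect ((462.45263671875, -335.404296875), (64.3319320678711, 64.36036682128906), 5.767484188079834) 2995
handle pts 156.54320568819304 ((464.2125244140625, -332.75750732421875), 11.847009658813477) 680
flange ((464.2520751953125, -332.6346740722656), 16.670930862426758) 316
handle top ray [ 463.9 -333.8  155. ]
```

View pics/w2c.png

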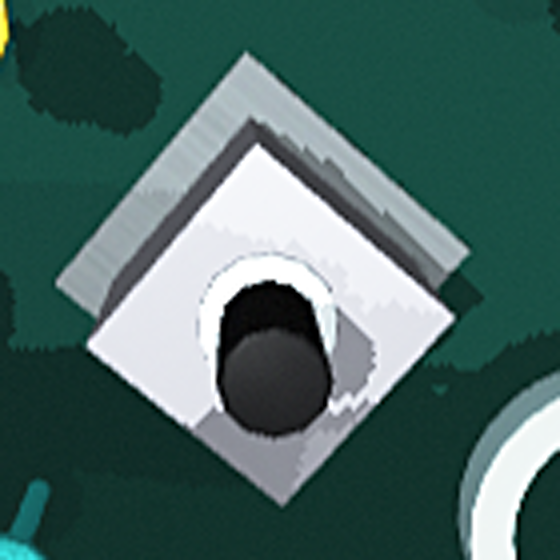

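```bash
python3 - <<'E'
from h import *
p,R=st()
plan(p,R,[464.2,-332.8,180],down(0.808))
plan(p,R,[464.2,-332.8,114],down(0.808))
E
```

```text
3.3 [ 457.88227674 -323.99536648  289.21936302] rot [-3.141e+00 -1.000e-03  8.080e-01] F [-0.6 -0.9  0.3] w 84.9 q [ 0.15  0.5   0.65  1.71 -0.35  1.05  0.15]
move [-0.21  1.07 10.92] [-0.001 -0.001 -0.   ] rows 2.6
move [-0.22  1.07 17.52] [-0.001 -0.001 -0.   ] rows 4.2
```

Call:
carry_out([
  [[-0.1,0.5,4,0,0,0,8.5],[-0.2,1.1,8,0,0,0,8.5],[-0.2,1.1,10.5,0,0,0,8.5],[-0.2,1.1,11,0,0,0,8.5],[-0.2,1.1,11,0,0,0,8.5]],
])

```text
clock: 3.72
eef_pos: [462.7, -333.5, 178.0]
tool_rot: [-3.138, 0.0, 0.805]
force: [0.2, 0.0, 0.2]
width: 84.9
```

Call:
carry_out([
  [[0,0,0,0,0,0,8.5],[0,0,0,0,0,0,8.5],[0,0,0,0,0,0,8.5]],
])

```text
clock: 3.97
eef_pos: [464.0, -335.9, 181.4]
tool_rot: [3.138, -0.001, 0.804]
force: [0.0, 0.1, 0.7]
width: 85.3
```

```bash
python3 - <<'E'
from h import *
p,R=st()
plan(p,R,[464.2,-332.8,114],down(0.808))
w=get_image("wrist");cv2.imwrite("pics/w3.png",w["img"])
E
```

```text
3.97 [ 463.95543338 -335.85817313  181.36090731] rot [ 3.138e+00 -1.000e-03  8.040e-01] F [0.  0.1 0.7] w 85.3 q [ 0.22  0.64  0.57  1.8  -0.45  0.82  0.25]
move [ 0.23 -0.22  6.74] [ 0.003 -0.001 -0.004] rows 1.6
```

View pics/w3.png

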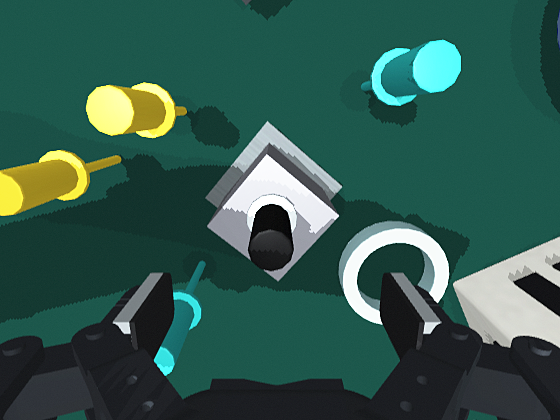

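```bash
python3 - <<'E'
from h import *
p,R=st()
w=get_image("wrist");T=wT(w,p,R);P=cloud(w,T)
a=P[110:290,190:340].reshape(-1,3)
h=a[(a[:,2]>150)&(a[:,2]<165)];print(cv2.minEnclosingCircle(h[:,:2].astype(np.float32)),len(h),h[:,2].max())
top=a[(abs(a[:,2]-95)<3)]
print(cv2.minAreaRect(top[:,:2].astype(np.float32)))
p,R=st()
plan(p,R,[464.0,-333,114],down(0.808))
E
```

```text
4.02 [ 463.79650402 -335.77061977  181.14863614] rot [ 3.138e+00 -1.000e-03  8.040e-01] F [-0.4  0.3 -0.2] w 85.2 q [ 0.22  0.64  0.57  1.81 -0.45  0.82  0.25]
((464.3575744628906, -332.48065185546875), 12.031618118286133) 1581 156.5580646245813
((462.570556640625, -335.37725830078125), (64.56595611572266, 64.48031616210938), 5.864810466766357)
4.07 [ 463.60840512 -335.62460044  180.84010732] rot [ 3.139e+00 -1.000e-03  8.040e-01] F [ 0.  -1.  -1.1] w 85.0 q [ 0.22  0.64  0.57  1.81 -0.45  0.82  0.25]
move [ 0.21 -0.17  6.68] [ 0.002 -0.001 -0.004] rows 1.6
```

Call:
carry_out([
  [[0.1,-0.1,2,0,0,0,8.5],[0.2,-0.2,4.2,0,0,0,8.5],[0.2,-0.2,6,0,0,0,8.5],[0.2,-0.2,6.6,0,0,0,8.5],[0.2,-0.2,6.6,0,0,0,8.5]],
])

```text
clock: 4.48
eef_pos: [462.3, -331.9, 112.6]
tool_rot: [-3.14, 0.0, 0.804]
force: [-0.5, -0.7, 0.1]
width: 85.5
```

Call:
carry_out([
  [[0,0,0,0,0,0,8.5],[0,0,0,0,0,0,8.5],[0,0,0,0,0,0,8.5],[0,0,0,0,0,0,8.5]],
])

```text
clock: 4.82
eef_pos: [463.3, -332.8, 114.4]
tool_rot: [3.14, -0.0, 0.804]
force: [1.0, -0.2, -0.7]
width: 84.8
```

```bash
python3 - <<'E'
from h import *
p,R=st()
plan(p,R,[464.2,-332.7,114],down(0.808))
E
```

```text
4.82 [ 463.34262282 -332.83602333  114.38611183] rot [ 3.14  -0.     0.804] F [ 1.  -0.2 -0.7] w 84.8 q [ 0.26  0.73  0.5   1.86 -0.52  0.69  0.3 ]
move [0.07 0.05 0.04] [ 0.002 -0.    -0.004] rows 0.0
```

Aligned within a millimetre; closing.

Call:
carry_out([
  [[0,0,0,0,0,0,6],[0,0,0,0,0,0,4],[0,0,0,0,0,0,2],[0,0,0,0,0,0,0],[0,0,0,0,0,0,0]],
])

```text
clock: 5.23
eef_pos: [462.8, -332.4, 113.4]
tool_rot: [-3.142, -0.0, 0.804]
force: [-0.2, 0.7, 0.5]
width: 24.8
```

Call:
carry_out([
  [[0,0,0,0,0,0,0],[0,0,0,0,0,0,0],[0,0,0,0,0,0,0],[0,0,0,0,0,0,0],[0,0,0,0,0,0,0]],
])

```text
clock: 5.65
eef_pos: [463.0, -332.5, 113.6]
tool_rot: [3.141, -0.0, 0.804]
force: [0.5, -0.4, 2.7]
width: 22.7
```

```bash
python3 - <<'E'
from h import *
p,R=st()
w=get_image("wrist");cv2.imwrite("pics/w4.png",w["img"])
E
```

```text
5.65 [ 462.95805311 -332.53750391  113.56206044] rot [ 3.141 -0.     0.804] F [ 0.5 -0.4  2.7] w 22.7 q [ 0.26  0.73  0.5   1.86 -0.52  0.69  0.3 ]
```

View pics/w4.png

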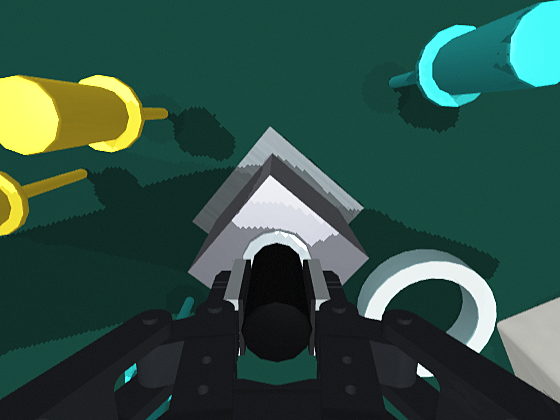

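```bash
cat >> h.py <<'E'
PSI=0.215; HOLE=np.array([596.8,171.6,95.]); TIP=103.6
AX=np.array([0.469*np.cos(PSI),0.469*np.sin(PSI),-0.883]); AX/=np.linalg.norm(AX)
RI=Ro.from_euler('xyz',[np.pi,-np.arcsin(AX@[np.cos(PSI),np.sin(PSI),0]),PSI])
def tcp_for(depth): return HOLE+AX*(depth-TIP)
E
python3 - <<'E'
from h import *
print(RI.as_matrix().round(3),AX,tcp_for(-25))
p,R=st()
for q,r in [([464,-333,290],down(.804)),([515,-160,310],down(0.6)),([540,0,310],Ro.from_euler('xyz',[np.pi,-.2,.4])),([525,150,290],RI),(tcp_for(-30),RI)]:
    plan(p,R,q,r);p,R=q,r
E
```

```text
[[ 0.863  0.213  0.458]
 [ 0.188 -0.977  0.1  ]
 [ 0.469  0.    -0.883]] [ 0.45828214  0.10007746 -0.88315457] [537.8649174  158.73003878 208.57367713]
5.7 [ 462.96828818 -332.5405989   113.55231528] rot [ 3.141 -0.     0.804] F [0.5 0.6 1.5] w 22.6 q [ 0.26  0.73  0.5   1.86 -0.52  0.69  0.3 ]
move [  0.04   0.11 -17.64] [ 0. -0. -0.] rows 4.2
move [16.   -8.33 -2.  ] [-0.    -0.     0.204] rows 4.4
move [ 11.1  -11.79  -0.  ] [-0.02   0.199  0.199] rows 3.9
move [  3.97 -14.4    2.85] [-0.063  0.287  0.175] rows 3.6
move [-2.55 -0.58  7.37] [0. 0. 0.] rows 1.9
```

Call:
carry_out([
  [[0,0,-1,0,0,0,0],[0,0,-4,0,0,0,0],[0,0,-8,0,0,0,0],[0,0,-12,0,0,0,0],[0,0,-15,0,0,0,0]],
])

```text
clock: 6.12
eef_pos: [462.6, -332.9, 266.6]
tool_rot: [3.14, 0.0, 0.803]
force: [1.1, -0.1, -0.8]
width: 22.6
```

```bash
python3 - <<'E'
from h import *
st()
s=get_image("scene");crop(s,100,120,350,310,3,"pics/s2.png")
E
```

```text
6.12 [ 462.64132503 -332.90107337  266.61052899] rot [3.14  0.    0.803] F [ 1.1 -0.1 -0.8] w 22.6 q [ 0.17  0.54  0.64  1.72 -0.37  1.01  0.17]
```

View pics/s2.png

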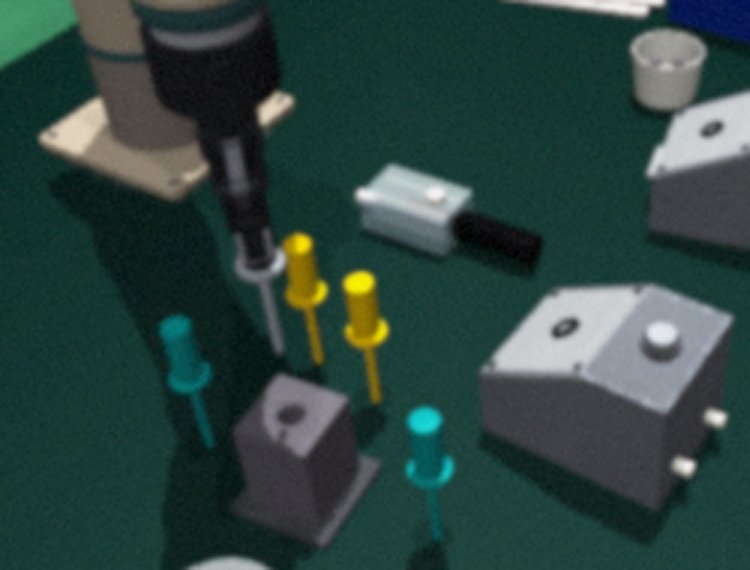

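Call:
carry_out([
  [[4,-2,-1,0,0,0.05,0],[8,-4,-2,0,0,0.1,0],[11,-6,-3,0,0,0.15,0],[14,-7.5,-4,0,0,0.2,0],[16,-8.3,-4,0,0,0.2,0]],
])

```text
clock: 6.58
eef_pos: [515.5, -154.7, 304.8]
tool_rot: [-3.14, -0.003, 0.606]
force: [1.2, 0.3, -1.3]
width: 22.8
```

Call:
carry_out([
  [[2,-2,0,0,0.04,0.04,0],[5,-5,0,0,0.08,0.08,0],[7.5,-8,0,0,0.12,0.12,0],[9.5,-10,0,-0.02,0.16,0.16,0],[11,-11.8,0,-0.02,0.2,0.2,0]],
])

```text
clock: 7.0
eef_pos: [537.1, 3.7, 303.0]
tool_rot: [-3.14, -0.202, 0.404]
force: [0.3, 0.5, -0.7]
width: 22.6
```

```bash
python3 - <<'E'
from h import *
p,R=st()
for q,r in [([520,140,290],RI),(tcp_for(-30),RI)]:
    plan(p,R,q,r);p,R=q,r
E
```

```text
7.0 [537.11041438   3.68003391 303.0125806 ] rot [-3.14  -0.202  0.404] F [ 0.3  0.5 -0.7] w 22.6 q [-0.55  0.37  0.75  1.92 -0.49  0.83 -0.71]
move [  3.45 -13.2    2.06] [-0.066  0.286  0.178] rows 3.3
move [-1.93 -1.45  7.7 ] [0. 0. 0.] rows 1.9
```

Call:
carry_out([
  [[1,-3,0.5,-0.015,0.06,0.04,0],[1.7,-6,1,-0.03,0.12,0.08,0],[2.5,-9,1.5,-0.045,0.18,0.12,0],[3.2,-12,2,-0.06,0.24,0.16,0],[3.4,-13.2,2,-0.066,0.286,0.178,0]],
])

```text
clock: 7.42
eef_pos: [517.0, 140.8, 289.1]
tool_rot: [-3.141, -0.486, 0.219]
force: [-0.6, 0.5, -1.3]
width: 22.5
```

Call:
carry_out([
  [[0,0,0,0,0,0,0],[0,0,0,0,0,0,0],[0,0,0,0,0,0,0],[0,0,0,0,0,0,0]],
])

```text
clock: 7.75
eef_pos: [521.4, 134.6, 291.3]
tool_rot: [3.139, -0.489, 0.213]
force: [-0.3, -1.0, -1.7]
width: 22.9
```

```bash
python3 - <<'E'
from h import *
p,R=st()
w=get_image("wrist");cv2.imwrite("pics/w5.png",w["img"])
plan(p,R,tcp_for(-30),RI)
E
```

```text
7.75 [521.35862729 134.58520167 291.28623458] rot [ 3.139 -0.489  0.213] F [-0.3 -1.  -1.7] w 22.9 q [-0.96  0.27  0.77  2.21 -0.61  0.29 -1.06]
move [-2.01 -2.03  7.79] [ 0.004 -0.    -0.002] rows 2.0
```

View pics/w5.png

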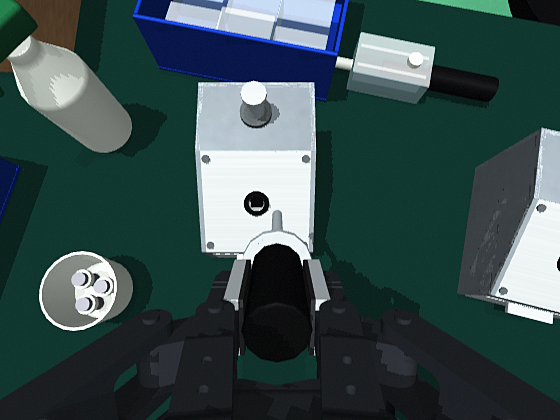

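Joint 6 is at 0.29 with a limit of 0.23, so I'll fit a quick kinematic model from the logged poses to choose a reachable tilt.

```bash
cat > fk.py <<'E'
import numpy as np, itertools
from scipy.optimize import least_squares
from scipy.spatial.transform import Rotation as Ro
D=[([-1.2788,.62937,.03843,1.51839,-.02701,.99627,-.02],[227.4,608.3,230.4],[-3.1397,0,2.784]),
([-.7,.38,.48,1.79,-.2,1.02,-.33],[493.4,156.7,307.3],[3.139,.004,1.392]),
([.15,.5,.65,1.71,-.35,1.05,.15],[458.1,-323.7,289.1],[-3.141,-.001,.808]),
([.22,.64,.57,1.8,-.45,.82,.25],[464,-335.9,181.4],[3.138,-.001,.804]),
([.26,.73,.5,1.86,-.52,.69,.3],[463,-332.5,113.6],[3.141,0,.804]),
([.17,.54,.64,1.72,-.37,1.01,.17],[462.6,-332.9,266.6],[3.14,0,.803]),
([-.55,.37,.75,1.92,-.49,.83,-.71],[537.1,3.7,303],[-3.14,-.202,.404]),
([-.96,.27,.77,2.21,-.61,.29,-1.06],[521.4,134.6,291.3],[3.139,-.489,.213])]
def fk(q,g,sg):
    h,L1,L2,L3,a,o1,o7,b=g
    R=Ro.from_euler('z',sg[0]*q[0]+o1);p=np.array([0,0,h])
    R=R*Ro.from_euler('y',q[1])*Ro.from_euler('z',sg[1]*q[2]);p=p+R.apply([a,0,L1])
    R=R*Ro.from_euler('y',q[3])*Ro.from_euler('z',sg[2]*q[4]);p=p+R.apply([-a,0,L2])
    R=R*Ro.from_euler('y',q[5])*Ro.from_euler('z',sg[3]*q[6]+o7);p=p+R.apply([b,0,L3])
    return p,R
def res(g,sg):
    r=[]
    for q,p,e in D:
        P,R=fk(q,g,sg);r+=list((P-p)/1000);r+=list(0.3*(R.inv()*Ro.from_euler('xyz',e)).as_rotvec())
    return r
if __name__=="__main__":
    best=None
    for sg in itertools.product([1,-1],repeat=4):
        for o1 in (0,np.pi):
          for o7 in (0,1.57,3.14,-1.57):
            s=least_squares(res,[300,400,400,250,0,o1,o7,0],args=(sg,),x_scale=[100,100,100,100,50,1,1,50])
            if best is None or s.cost<best[0]: best=(s.cost,sg,s.x)
    print(best); r=np.array(res(best[2],best[1])).reshape(-1,6);print((r[:,:3]*1000).round(1),(r[:,3:]/.3).round(3))
    np.savez("fk.npz",g=best[2],sg=best[1])
E
python3 fk.py
```

```text
(np.float64(8.401725827642757e-05), (-1, -1, -1, -1), array([ 3.43328104e+02,  5.53222854e+02,  3.78955248e+02,  3.52457624e+02,
        5.98486678e+00, -3.92563889e-02,  1.53173504e+00, -4.98485527e-01]))
[[-1.3  1.8  2.6]
 [-1.3  2.6  2.2]
 [-1.2  1.2  0.8]
 [ 2.7 -4.3  0.1]
 [-1.3  0.4 -3.3]
 [-3.6  0.9 -1.5]
 [-0.1 -0.1 -1.3]
 [-0.2  0.6  0.3]] [[-0.    -0.    -0.   ]
 [-0.002 -0.002 -0.007]
 [-0.    -0.007 -0.006]
 [ 0.01   0.005  0.008]
 [-0.006  0.004  0.002]
 [-0.006  0.001 -0.006]
 [ 0.007  0.002 -0.001]
 [ 0.018  0.001  0.009]]
```

```bash
cat > ik.py <<'E'
from h import *
import fk
z=np.load("fk.npz");g,sg=z["g"],z["sg"]
LO=np.array([-3.06,-.37,-1.25,.18,-1.1,.23,-2.94]);HI=np.array([3.06,2.12,1.32,2.47,4.24,1.98,2.94])
def ik(p,R,q0,q3):
    def f(q):
        P,Rr=fk.fk(q,g,sg);return np.r_[(P-p)/100,(Rr.inv()*R).as_rotvec()*3,.5*(q[2]-q3) if q3 is not None else 0]
    s=fk.least_squares(f,np.clip(q0,LO+.01,HI-.01),bounds=(LO,HI));return s.x,np.linalg.norm(s.fun[:6])
def RIt(tilt,dy): return Ro.from_euler('xyz',[np.pi,-np.radians(tilt),PSI+dy])
if __name__=="__main__":
    q0=np.array(read_state()["qpos"])
    for tilt,dy in [(28,0),(22,0),(18,0),(22,.3),(22,-.3)]:
        R=RIt(tilt,dy);a=R.as_matrix()[:,2]
        for dep in (-30,0,54):
            q=q0;out=[]
            for q3 in (.3,.77,1.0,1.25):
                x,e=ik(HOLE+a*(dep-TIP),R,q0,q3);out.append((round(e,3),x.round(2)[[2,3,5]].tolist()))
            print(tilt,dy,dep,out)
E
python3 ik.py
```

```text
28 0 -30 [(np.float64(0.144), [0.54, 2.21, 0.23]), (np.float64(0.136), [0.62, 2.22, 0.23]), (np.float64(0.172), [0.72, 2.21, 0.27]), (np.float64(0.222), [0.83, 2.19, 0.34])]
28 0 0 [(np.float64(0.223), [0.49, 2.17, 0.23]), (np.float64(0.223), [0.57, 2.18, 0.23]), (np.float64(0.235), [0.6, 2.18, 0.23]), (np.float64(0.285), [0.71, 2.16, 0.3])]
28 0 54 [(np.float64(0.354), [0.43, 2.1, 0.23]), (np.float64(0.357), [0.49, 2.1, 0.23]), (np.float64(0.364), [0.52, 2.1, 0.23]), (np.float64(0.375), [0.54, 2.1, 0.23])]
22 0 -30 [(np.float64(0.0), [0.3, 2.14, 0.25]), (np.float64(0.0), [0.77, 2.13, 0.41]), (np.float64(0.018), [0.96, 2.12, 0.51]), (np.float64(0.075), [1.04, 2.1, 0.58])]
22 0 0 [(np.float64(0.025), [0.35, 2.13, 0.23]), (np.float64(0.019), [0.73, 2.12, 0.39]), (np.float64(0.073), [0.83, 2.11, 0.45]), (np.float64(0.127), [0.92, 2.09, 0.52])]
22 0 54 [(np.float64(0.056), [0.41, 2.1, 0.23]), (np.float64(0.11), [0.54, 2.08, 0.3]), (np.float64(0.16), [0.64, 2.07, 0.36]), (np.float64(0.212), [0.72, 2.05, 0.42])]
18 0 -30 [(np.float64(0.0), [0.3, 2.04, 0.39]), (np.float64(0.0), [0.77, 2.04,
[... 745 characters left out ...]
.82, 2.06, 0.61])]
22 0.3 54 [(np.float64(0.042), [0.22, 2.09, 0.26]), (np.float64(0.152), [0.45, 2.05, 0.39]), (np.float64(0.201), [0.54, 2.04, 0.45]), (np.float64(0.252), [0.63, 2.02, 0.51])]
22 -0.3 -30 [(np.float64(0.0), [0.3, 2.1, 0.3]), (np.float64(0.0), [0.77, 2.09, 0.35]), (np.float64(0.0), [1.0, 2.09, 0.46]), (np.float64(0.011), [1.21, 2.08, 0.62])]
22 -0.3 0 [(np.float64(0.0), [0.3, 2.1, 0.23]), (np.float64(0.0), [0.77, 2.1, 0.33]), (np.float64(0.0), [1.0, 2.09, 0.47]), (np.float64(0.052), [1.08, 2.08, 0.54])]
22 -0.3 54 [(np.float64(0.075), [0.53, 2.07, 0.23]), (np.float64(0.021), [0.72, 2.08, 0.3]), (np.float64(0.074), [0.81, 2.06, 0.37]), (np.float64(0.127), [0.88, 2.04, 0.43])]
```

```bash
cat >> h.py <<'E'
RT=Ro.from_euler('xyz',[np.pi,-np.radians(20),PSI]); AT=RT.as_matrix()[:,2]
UP=np.array([.883*np.cos(PSI),.883*np.sin(PSI),.469])
def tcp_t(dep,up=1.0): return HOLE+up*UP+AT*(dep-TIP)
E
python3 - <<'E'
from h import *
p,R=st()
w=get_image("wrist");T=wT(w,p,R)
g=cv2.cvtColor(w["img"],cv2.COLOR_BGR2GRAY)[185:225,235:275]
m=(g<110).astype(np.uint8)
c=max(cv2.findContours(m,cv2.RETR_EXTERNAL,cv2.CHAIN_APPROX_NONE)[0],key=cv2.contourArea)
(x,y),r=cv2.minEnclosingCircle(c);print(x+235,y+185,r,ray(w,x+235,y+185,95,T))
tip=p+R.apply([0,0,TIP]); q=np.linalg.inv(T)@np.r_[tip,1];k=w["mtx"]@q[:3];print("tip",tip,"proj",k[:2]/k[2])
crop(w,200,150,340,270,5,"pics/w5c.png")
p,R=st()
plan(p,R,tcp_t(-30),RT)
E
```

```text
7.8 [521.35401017 134.53966758 291.22458563] rot [ 3.139 -0.489  0.213] F [ 0.1 -0.1 -1.5] w 22.8 q [-0.96  0.27  0.77  2.21 -0.61  0.29 -1.06]
256.0 203.0 12.649210929870605 [597.13441596 171.27339293  95.        ]
tip [568.94642019 144.53763779 199.74801431] proj [275.53908482 213.9969506 ]
7.85 [521.22040893 134.60677777 291.06659333] rot [ 3.139 -0.488  0.213] F [ 0.8  0.  -1. ] w 22.7 q [-0.96  0.27  0.77  2.21 -0.61  0.29 -1.06]
move [-0.03 -2.03  7.91] [ 0.004 -0.139 -0.002] rows 2.0
```

View pics/w5c.png

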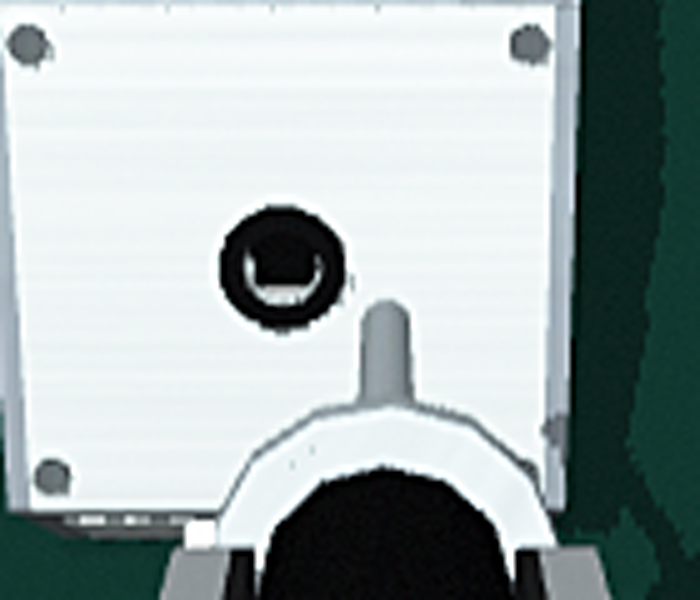

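Call:
carry_out([
  [[0,-0.5,2,0,-0.03,0,0],[0,-1,4,0,-0.07,0,0],[0,-1.6,6,0,-0.11,0,0],[0,-2,7.6,0,-0.14,0,0],[0,-2,7.9,0,-0.14,0,0]],
])

```text
clock: 8.27
eef_pos: [554.0, 163.6, 219.0]
tool_rot: [3.138, -0.346, 0.216]
force: [-0.4, 0.3, -0.6]
width: 22.7
```

Call:
carry_out([
  [[0,0,0,0,0,0,0],[0,0,0,0,0,0,0],[0,0,0,0,0,0,0],[0,0,0,0,0,0,0]],
])

```text
clock: 8.6
eef_pos: [551.9, 162.8, 221.7]
tool_rot: [3.14, -0.349, 0.214]
force: [-0.5, -0.2, -1.3]
width: 22.8
```

```bash
sed -i 's/596.8,171.6,95/597.0,171.4,95/' h.py; cat > look.py <<'E'
import sys
from h import *
p,R=st()
w=get_image("wrist");T=wT(w,p,R)
K=w["mtx"]
def proj(X):
    q=np.linalg.inv(T)@np.r_[X,1];k=K@q[:3];return (k[:2]/k[2]).round(1)
tip=p+R.apply([0,0,TIP]);print("tip",tip.round(1),"px",proj(tip),"hole px",proj(HOLE), "depth",((tip-HOLE)@AX).round(1),"lat",((tip-HOLE)@UP).round(1),((tip-HOLE)@[-np.sin(PSI),np.cos(PSI),0]).round(1))
crop(w,200,150,340,270,5,sys.argv[1])
p,R=st()
for d in map(float,sys.argv[2:]): plan(p,R,tcp_t(d),RT)
E
python3 look.py pics/w6.png -8 0
```

```text
8.6 [551.92233764 162.8163768  221.69619937] rot [ 3.14  -0.349  0.214] F [-0.5 -0.2 -1.3] w 22.8 q [-0.82  0.47  0.64  2.08 -0.7   0.4  -1.02]
tip [586.6 170.2 124.3] px [275.5 214.1] hole px [276.8 203.5] depth -30.8 lat 4.5 1.0
8.65 [551.93400001 163.06650481 221.67985457] rot [ 3.14  -0.349  0.214] F [ 0.3  0.3 -0.5] w 22.5 q [-0.82  0.47  0.64  2.08 -0.7   0.4  -1.02]
move [0.07 0.14 2.3 ] [ 0.002  0.    -0.001] rows 0.6
move [0.07 0.14 3.1 ] [ 0.002  0.    -0.001] rows 0.7
```

View pics/w6.png

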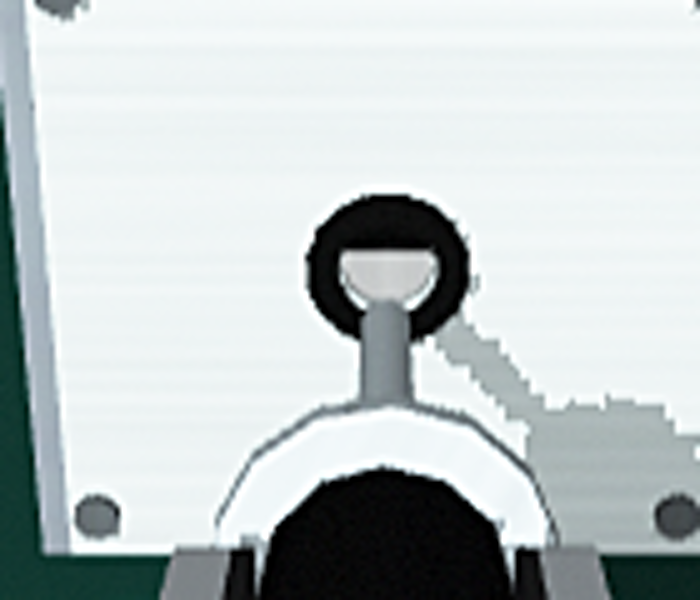

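Call:
carry_out([
  [[0,0,0.6,0,0,0,0],[0,0,1.3,0,0,0,0],[0.1,0,2,0,0,0,0],[0.1,0,2.4,0,0,0,0],[0.1,0,2.4,0,0,0,0]],
])

```text
clock: 9.07
eef_pos: [560.9, 165.1, 197.3]
tool_rot: [3.139, -0.346, 0.215]
force: [-0.0, -0.0, -0.2]
width: 22.8
```

Call:
carry_out([
  [[0,0,0,0,0,0,0],[0,0,0,0,0,0,0],[0,0,0,0,0,0,0],[0,0,0,0,0,0,0]],
])

```text
clock: 9.4
eef_pos: [561.2, 165.2, 198.8]
tool_rot: [3.14, -0.348, 0.215]
force: [0.4, -0.3, -2.0]
width: 22.6
```

```bash
python3 look.py pics/w7.png 10 40
```

```text
9.4 [561.1592722  165.20433605 198.77249689] rot [ 3.14  -0.348  0.215] F [ 0.4 -0.3 -2. ] w 22.6 q [-0.76  0.51  0.57  2.08 -0.75  0.35 -0.98]
tip [595.7 172.5 101.4] px [275.5 214.1] hole px [277.3 213.3] depth -6.1 lat 2.1 1.4
9.45 [561.14278198 165.27803086 198.7689982 ] rot [ 3.14  -0.348  0.215] F [ 0.2  0.3 -1.5] w 22.4 q [-0.76  0.51  0.57  2.08 -0.75  0.35 -0.98]
move [-0.03  0.16  1.62] [ 0.002  0.001 -0.   ] rows 0.4
move [-0.03  0.16  4.62] [ 0.002  0.001 -0.   ] rows 1.1
```

View pics/w7.png

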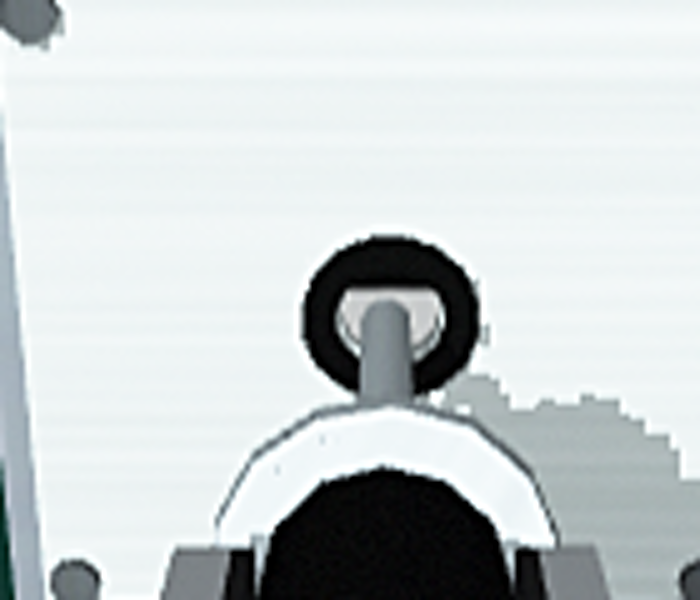

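Call:
carry_out([
  [[0,0,0.4,0,0,0,0],[0,0,0.8,0,0,0,0],[0,0,1.2,0,0,0,0],[0,0,1.6,0,0,0,0],[0,0,1.6,0,0,0,0]],
])

```text
clock: 9.87
eef_pos: [566.2, 166.3, 182.5]
tool_rot: [3.139, -0.346, 0.215]
force: [0.2, 0.0, -0.3]
width: 22.7
```

Call:
carry_out([
  [[0,0,0,0,0,0,0],[0,0,0,0,0,0,0],[0,0,0,0,0,0,0]],
])

```text
clock: 10.12
eef_pos: [566.5, 166.2, 183.6]
tool_rot: [3.14, -0.348, 0.214]
force: [-0.3, 0.9, -1.0]
width: 22.6
```

```bash
python3 look.py pics/w8.png 25 40
```

```text
10.12 [566.50083948 166.2420841  183.61612153] rot [ 3.14  -0.348  0.214] F [-0.3  0.9 -1. ] w 22.6 q [-0.72  0.54  0.52  2.08 -0.79  0.32 -0.94]
tip [601.1 173.5  86.2] px [275.5 214.1] hole px [277.2 219.6] depth 9.8 lat -0.2 1.2
10.17 [566.47764714 166.3102332  183.64888077] rot [ 3.14  -0.348  0.215] F [-1.6 -1.1 -2.9] w 22.4 q [-0.72  0.54  0.52  2.08 -0.79  0.32 -0.94]
move [-0.03  0.15  1.51] [ 0.002  0.001 -0.   ] rows 0.4
move [-0.03  0.15  3.01] [ 0.002  0.001 -0.   ] rows 0.7
```

View pics/w8.png

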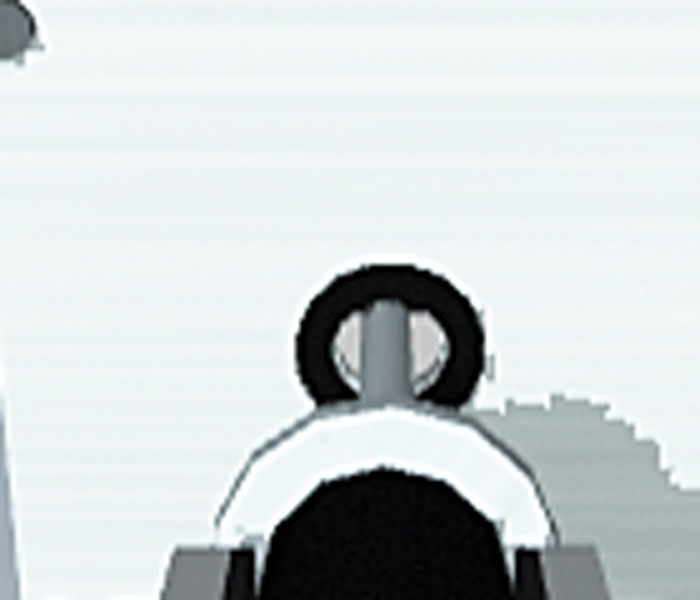

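The tip is inside the mouth (depth about 10 mm), centred at column 387 against the hole's 390 in the crop, with no contact force. Going deeper.

Call:
carry_out([
  [[0,0,0.5,0,0,0,0],[0,0,1,0,0,0,0],[0,0,1.5,0,0,0,0],[0,0,2,0,0,0,0],[0,0,2,0,0,0,0]],
])

```text
clock: 10.58
eef_pos: [572.8, 167.7, 163.4]
tool_rot: [3.139, -0.346, 0.215]
force: [0.3, -0.1, -1.2]
width: 22.7
```

Call:
carry_out([
  [[0,0,0,0,0,0,0],[0,0,0,0,0,0,0],[0,0,0,0,0,0,0]],
])

```text
clock: 10.83
eef_pos: [573.2, 167.7, 164.8]
tool_rot: [3.14, -0.348, 0.215]
force: [0.1, -0.3, -2.4]
width: 22.9
```

```bash
python3 look.py pics/w9.png 42 45
```

```text
10.83 [573.15677759 167.69927388 164.84908399] rot [ 3.14  -0.348  0.215] F [ 0.1 -0.3 -2.4] w 22.9 q [-0.68  0.57  0.47  2.08 -0.84  0.28 -0.89]
tip [607.7 175.   67.5] px [275.5 214.1] hole px [277.4 228.8] depth 29.6 lat -3.0 1.2
10.88 [573.16355056 167.73419541 164.90671426] rot [ 3.14  -0.348  0.215] F [ 0.2 -0.7 -1.5] w 22.3 q [-0.68  0.57  0.47  2.08 -0.84  0.28 -0.89]
move [-0.03  0.15  1.22] [ 0.002  0.001 -0.   ] rows 0.3
move [-0.03  0.15  1.52] [ 0.002  0.001 -0.   ] rows 0.4
```

View pics/w9.png

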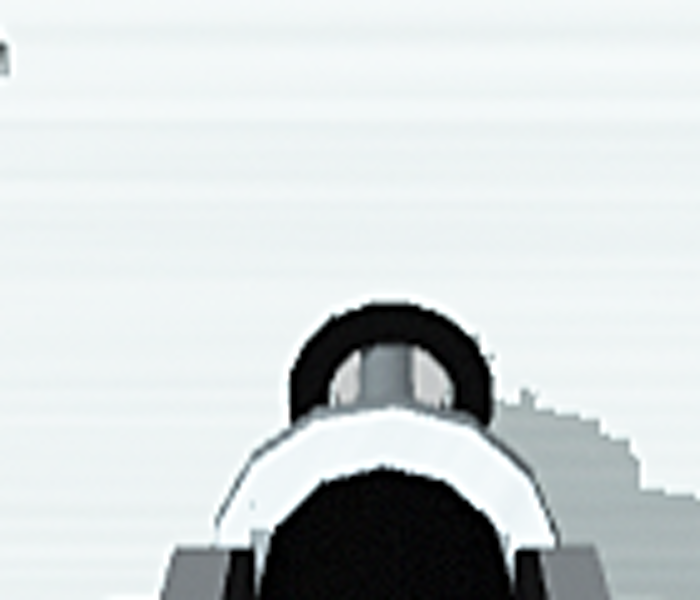

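```bash
cat > ik2.py <<'E'
from ik import *
s=read_state();q0=np.array(s["qpos"]);p0,R0=fk.fk(q0,g,sg)
pm=np.array(s["eef_pos"]);Rm=Ro.from_euler('xyz',s["tool_rot"])
def run(tilt,dy,dep,n=12):
    Re=RIt(tilt,dy);E=HOLE+1.0*UP
    q=q0.copy();W=0.02
    dR=(Rm.inv()*Re).as_rotvec()
    d0=(pm+Rm.apply([0,0,TIP])-E)@Rm.as_matrix()[:,2]
    for i in range(1,n+1):
        R=Rm*Ro.from_rotvec(dR*min(1,i/(n/2)));a=R.as_matrix()[:,2]
        pt=E+a*(d0+(dep-d0)*i/n-TIP)+(p0-pm)
        def f(x):
            P,Rr=fk.fk(x,g,sg);return np.r_[(P-pt)/100,(Rr.inv()*(R))  .as_rotvec()*3-0*dR,W*(x-q)]
        q=fk.least_squares(f,q).x
    a=Re.as_matrix()[:,2];tip=E+a*dep-HOLE
    print(tilt,dy,"q",q.round(2),"axdepth",(tip@AX).round(1),"lat",(tip@UP).round(1),(tip@[-np.sin(PSI),np.cos(PSI),0]).round(1))
for t,dy in [(20,0),(20,.15),(20,.3),(18,0),(18,.15),(20,-.15)]: run(t,dy,56)
E
python3 ik2.py
```

```text
20 0 q [-0.58  0.6   0.35  2.08 -0.91  0.22 -0.81] axdepth 55.5 lat -6.8 -0.0
20 0.15 q [-0.46  0.59  0.23  2.08 -0.89  0.21 -0.64] axdepth 55.4 lat -7.0 2.9
20 0.3 q [-0.36  0.59  0.14  2.07 -0.86  0.24 -0.49] axdepth 55.1 lat -7.5 5.7
18 0 q [-0.63  0.62  0.43  2.04 -0.86  0.3  -0.87] axdepth 55.2 lat -8.7 -0.0
18 0.15 q [-0.53  0.6   0.33  2.04 -0.84  0.3  -0.7 ] axdepth 55.1 lat -8.9 2.6
20 -0.15 q [-0.71  0.63  0.49  2.07 -0.92  0.24 -1.  ] axdepth 55.4 lat -7.0 -2.9
```

```bash
cat >> h.py <<'E'
RT=Ro.from_euler('xyz',[np.pi,-np.radians(18),PSI]); AT=RT.as_matrix()[:,2]
def tcp_t(dep,up=1.8): return HOLE+up*UP+AT*(dep-TIP)
E
python3 - <<'E'
from h import *
p,R=st()
for d in (32,40): plan(p,R,tcp_t(d),RT)
E
```

```text
10.88 [573.16355056 167.73419541 164.90671426] rot [ 3.14  -0.348  0.215] F [ 0.2 -0.7 -1.5] w 22.3 q [-0.68  0.57  0.47  2.08 -0.84  0.28 -0.89]
move [0.3  0.15 0.21] [ 0.002 -0.034 -0.   ] rows 0.3
move [0.27 0.15 1.01] [ 0.002 -0.034 -0.   ] rows 0.3
```

Call:
carry_out([
  [[0.1,0,0.1,0,-0.012,0,0],[0.2,0,0.3,0,-0.024,0,0],[0.3,0.05,0.6,0,-0.034,0,0],[0.3,0.05,0.9,0,-0.034,0,0],[0.3,0.05,1,0,-0.034,0,0]],
])

```text
clock: 11.3
eef_pos: [579.5, 168.7, 155.8]
tool_rot: [3.139, -0.314, 0.215]
force: [0.1, -0.5, -0.7]
width: 22.9
```

Call:
carry_out([
  [[0,0,0,0,0,0,0],[0,0,0,0,0,0,0],[0,0,0,0,0,0,0]],
])

```text
clock: 11.55
eef_pos: [579.1, 168.4, 156.3]
tool_rot: [3.14, -0.313, 0.214]
force: [-0.7, -0.4, -1.4]
width: 22.6
```

```bash
python3 look.py pics/w10.png 50 55
```

```text
11.55 [579.11587107 168.43608631 156.27506794] rot [ 3.14  -0.313  0.214] F [-0.7 -0.4 -1.4] w 22.6 q [-0.69  0.6   0.5   2.04 -0.82  0.34 -0.91]
tip [610.4 175.   57.7] px [275.5 214.1] hole px [276.6 234.8] depth 39.4 lat -5.3 0.7
11.6 [579.16311061 168.47897708 156.35824334] rot [ 3.14  -0.314  0.214] F [-0.1  0.1 -0.6] w 22.8 q [-0.69  0.6   0.5   2.04 -0.82  0.34 -0.91]
move [-0.    0.09  1.  ] [ 0.002  0.001 -0.001] rows 0.2
move [-0.    0.09  1.5 ] [ 0.002  0.001 -0.001] rows 0.4
```

View pics/w10.png

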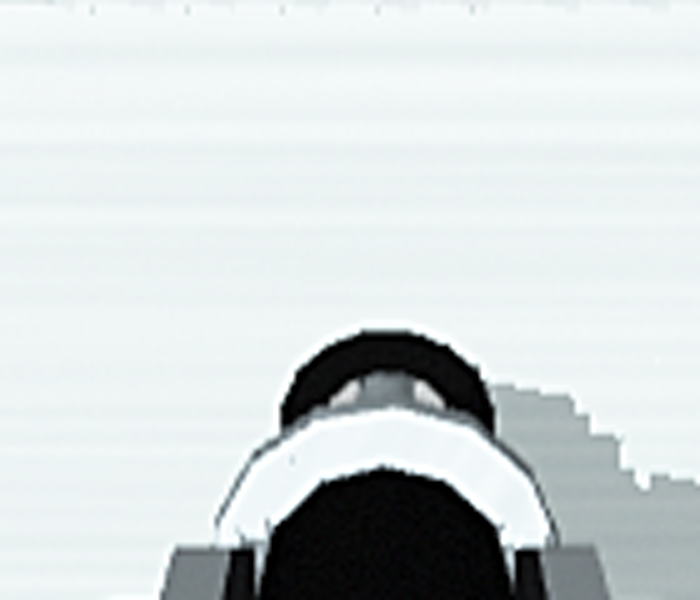

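Call:
carry_out([
  [[0,0,0.4,0,0,0,0],[0,0,0.7,0,0,0,0],[0,0,0.9,0,0,0,0],[0,0,1,0,0,0,0],[0,0,1,0,0,0,0]],
])

```text
clock: 12.02
eef_pos: [583.0, 169.3, 147.3]
tool_rot: [3.14, -0.315, 0.214]
force: [-1.4, -0.3, 5.9]
width: 22.8
```

```bash
python3 look.py pics/w11.png 55
```

```text
12.02 [582.99875147 169.27887074 147.34842549] rot [ 3.14  -0.315  0.214] F [-1.4 -0.3  5.9] w 22.8 q [-0.67  0.62  0.48  2.04 -0.84  0.32 -0.9 ]
tip [614.4 175.9  48.9] px [275.5 214.1] hole px [276.6 242.1] depth 49.2 lat -5.8 0.7
12.07 [582.97854184 169.33111211 147.41186538] rot [ 3.14  -0.315  0.214] F [-1.4 -0.4  5.5] w 22.9 q [-0.67  0.62  0.48  2.04 -0.84  0.32 -0.9 ]
move [-0.1   0.1   0.53] [ 0.002 -0.001 -0.001] rows 0.1
```

Contact force has built to about 7 N at 49 mm, as expected from the latch. Pushing on a few millimetres.

Call:
carry_out([
  [[0,0,0.2,0,0,0,0],[0,0,0.35,0,0,0,0],[0,0,0.45,0,0,0,0],[0,0,0.5,0,0,0,0]],
])

```text
clock: 12.4
eef_pos: [584.7, 169.7, 142.6]
tool_rot: [3.14, -0.316, 0.214]
force: [-0.3, 0.1, 5.9]
width: 22.7
```

```bash
python3 look.py pics/w12.png 58; python3 - <<'E'
from h import *
s=get_image("scene");crop(s,290,120,410,220,6,"pics/s3.png")
E
```

```text
12.4 [584.74446621 169.7239694  142.58055124] rot [ 3.14  -0.316  0.214] F [-0.3  0.1  5.9] w 22.7 q [-0.66  0.63  0.46  2.04 -0.85  0.31 -0.88]
tip [616.2 176.4  44.1] px [275.5 214.1] hole px [276.7 245.7] depth 54.3 lat -6.4 0.8
12.45 [584.69418974 169.69704975 142.49381565] rot [ 3.14  -0.315  0.214] F [0.3 0.6 5.3] w 22.8 q [-0.66  0.63  0.46  2.04 -0.85  0.31 -0.88]
move [-0.11  0.1   0.31] [ 0.002 -0.001 -0.001] rows 0.1
```

View pics/s3.png

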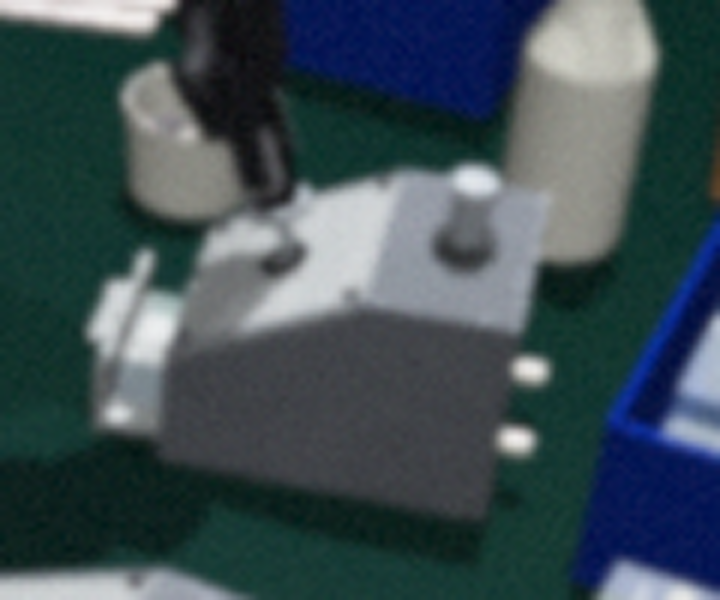

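The scene crop shows the carriage sprung out at the front (100-180, 270-430 in the crop). Now withdrawing along the pin's axis.

Call:
carry_out([
  [[0,0,-1,0,0,0,0],[0,0,-2.5,0,0,0,0],[0,0,-4.2,0,0,0,0],[0,0,-6,0,0,0,0],[0,0,-8,0,0,0,0]],
])

```text
clock: 12.92
eef_pos: [557.9, 164.0, 217.3]
tool_rot: [3.139, -0.31, 0.215]
force: [-0.8, 0.7, -1.3]
width: 22.4
```

Call:
carry_out([
  [[0,0,-3,0,0,0,0],[0,0,-6,0,0,0,0],[0,0,-8,0,0,0,0],[0,0,-8,0,0,0,0]],
])

```text
clock: 13.25
eef_pos: [535.8, 159.1, 297.0]
tool_rot: [3.141, -0.317, 0.214]
force: [1.1, -1.3, -1.5]
width: 22.4
```

```bash
python3 - <<'E'
from h import *
p,R=st()
w=get_image("wrist");cv2.imwrite("pics/w13.png",w["img"])
p,R=st()
for q,r in [([550,0,310],Ro.from_euler('xyz',[np.pi,-.15,.4])),([515,-160,310],down(0.6)),([462.5,-334.0,260],down(.804))]:
    plan(p,R,q,r);p,R=q,r
E
```

```text
13.25 [535.82466169 159.07354014 296.96907459] rot [ 3.141 -0.317  0.214] F [ 1.1 -1.3 -1.5] w 22.4 q [-1.01  0.39  0.89  2.   -0.52  0.63 -1.18]
13.3 [535.2545305  159.62172032 295.11347527] rot [ 3.14  -0.315  0.215] F [-0.1  0.5 -1.6] w 22.3 q [-1.01  0.39  0.89  2.   -0.53  0.63 -1.18]
move [-1.41 15.91 -2.01] [ 0.044 -0.164 -0.18 ] rows 3.9
move [-9.35 13.37 -1.41] [ 0.015 -0.149 -0.2  ] rows 3.9
move [-14.16  11.4    5.  ] [ 0.     0.    -0.204] rows 4.5
```

View pics/w13.png

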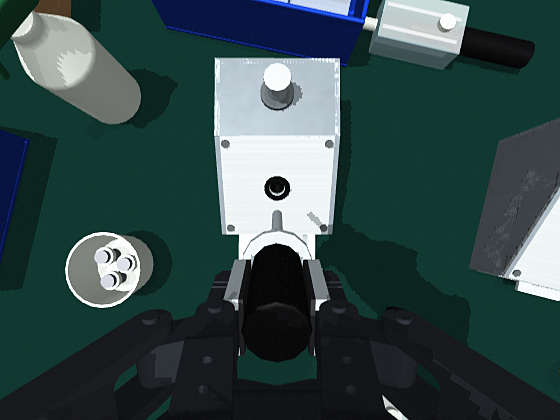

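Pin out of the hole (tip at (277,213)), unchanged in the jaws, carriage stays out. Back to the stand.

Call:
carry_out([
  [[-0.3,3,-0.4,0.01,-0.03,-0.03,0],[-0.6,6.5,-0.8,0.02,-0.07,-0.07,0],[-0.9,10,-1.2,0.03,-0.11,-0.11,0],[-1.2,13.5,-1.6,0.04,-0.14,-0.15,0],[-1.4,15.9,-2,0.044,-0.164,-0.18,0]],
])

```text
clock: 13.72
eef_pos: [549.7, -4.0, 307.8]
tool_rot: [3.141, -0.145, 0.398]
force: [-0.1, 0.1, -1.1]
width: 22.7
```

Call:
carry_out([
  [[-2,3,-0.3,0,-0.03,-0.04,0],[-4,6,-0.6,0,-0.07,-0.08,0],[-6,9,-0.9,0.01,-0.1,-0.12,0],[-8,11.5,-1.2,0.015,-0.13,-0.16,0],[-9.4,13.4,-1.4,0.015,-0.149,-0.2,0]],
])

```text
clock: 14.13
eef_pos: [513.1, -163.6, 307.2]
tool_rot: [-3.14, 0.005, 0.598]
force: [0.9, -0.5, -1.0]
width: 22.9
```

```bash
python3 - <<'E'
from h import *
p,R=st()
plan(p,R,[462.5,-334.0,260],down(.804))
E
```

```text
14.13 [ 513.10566587 -163.61399591  307.1858304 ] rot [-3.14   0.005  0.598] F [ 0.9 -0.5 -1. ] w 22.9 q [-0.24  0.48  0.76  1.74 -0.36  1.08 -0.34]
move [-13.76  11.24   4.76] [-0.002  0.005 -0.206] rows 4.4
```

Call:
carry_out([
  [[-3,2.5,1,0,0,-0.04,0],[-6,5,2,0,0,-0.08,0],[-9,7.5,3,0,0,-0.12,0],[-11.8,9.7,4,0,0.005,-0.17,0],[-13.8,11.2,4.8,0,0.005,-0.206,0]],
])

```text
clock: 14.55
eef_pos: [461.1, -334.0, 258.4]
tool_rot: [-3.139, -0.003, 0.804]
force: [0.2, -0.5, -1.0]
width: 22.8
```

Call:
carry_out([
  [[0,0,0,0,0,0,0],[0,0,0,0,0,0,0],[0,0,0,0,0,0,0],[0,0,0,0,0,0,0],[0,0,0,0,0,0,0]],
])

```text
clock: 14.97
eef_pos: [464.9, -329.2, 261.0]
tool_rot: [-3.141, -0.005, 0.808]
force: [-0.1, -0.3, -1.0]
width: 22.5
```

```bash
python3 - <<'E'
from h import *
p,R=st()
w=get_image("wrist");cv2.imwrite("pics/w14.png",w["img"])
T=wT(w,p,R);P=cloud(w,T)
a=P[60:245,180:380].reshape(-1,3);top=a[(abs(a[:,2]-95)<3)]
print(cv2.minAreaRect(top[:,:2].astype(np.float32)),len(top))
p,R=st()
plan(p,R,[462.8,-334.5,212],down(.804))
E
```

```text
14.97 [ 464.85875635 -329.24303633  260.96018959] rot [-3.141 -0.005  0.808] F [-0.1 -0.3 -1. ] w 22.5 q [ 0.16  0.55  0.65  1.72 -0.39  1.    0.19]
((488.19622802734375, -316.778076171875), (124.06268310546875, 150.1090545654297), 53.233455657958984) 4095
15.02 [ 464.79419327 -329.4664814   261.16622113] rot [ 3.141 -0.005  0.808] F [ 0.3 -0.1 -1. ] w 22.7 q [ 0.16  0.55  0.65  1.72 -0.39  1.    0.19]
move [-0.53  0.2   4.91] [ 0.    -0.005  0.004] rows 1.2
```

View pics/w14.png

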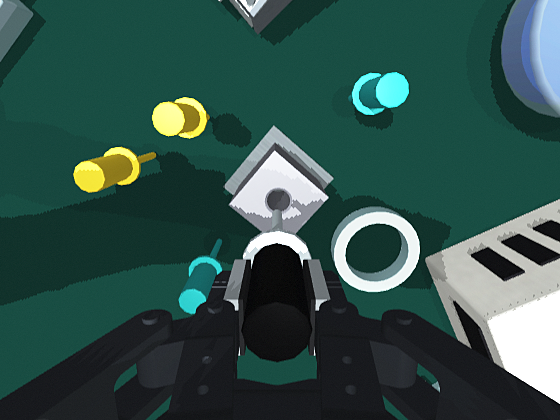

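```bash
python3 - <<'E'
from h import *
p,R=st()
w=get_image("wrist");T=wT(w,p,R)
print("bore",ray(w,279,200,95,T).round(1))
crop(w,220,140,340,240,6,"pics/w15.png")
p,R=st()
plan(p,R,[462.5,-335,212],down(.804))
E
```

```text
15.02 [ 464.79419327 -329.4664814   261.16622113] rot [ 3.141 -0.005  0.808] F [ 0.3 -0.1 -1. ] w 22.7 q [ 0.16  0.55  0.65  1.72 -0.39  1.    0.19]
bore [ 463.9 -335.3   95. ]
15.07 [ 464.72028451 -329.68626721  261.32374312] rot [ 3.141 -0.005  0.808] F [-0.   0.1 -0.9] w 22.7 q [ 0.16  0.55  0.65  1.72 -0.39  1.    0.19]
move [-0.56  0.2   4.93] [ 0.001 -0.005  0.004] rows 1.2
```

View pics/w15.png

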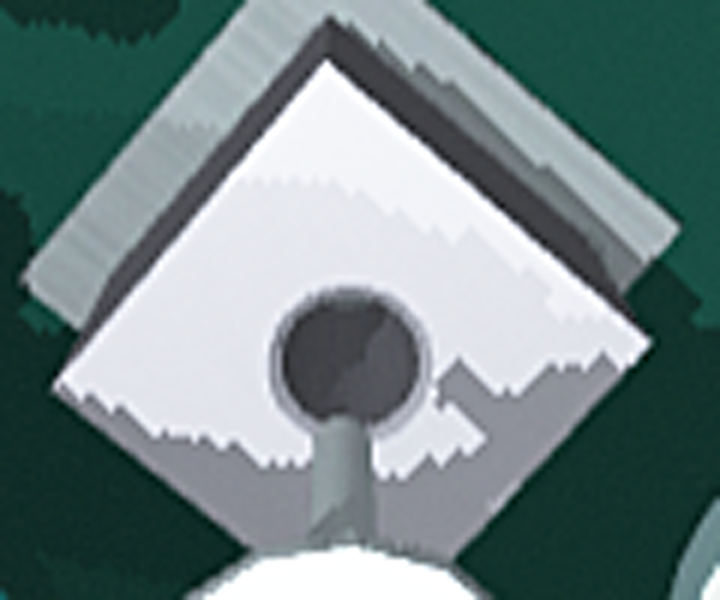

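Call:
carry_out([
  [[-0.2,0.1,1.5,0,0,0,0],[-0.4,0.2,3,0,-0.005,0,0],[-0.5,0.2,4.4,0,-0.005,0,0],[-0.5,0.2,4.9,0,-0.005,0,0],[-0.5,0.2,4.9,0,-0.005,0,0]],
])

```text
clock: 15.48
eef_pos: [461.8, -334.6, 211.3]
tool_rot: [-3.14, 0.001, 0.806]
force: [-1.1, -0.0, -1.4]
width: 22.8
```

Call:
carry_out([
  [[0,0,0,0,0,0,0],[0,0,0,0,0,0,0],[0,0,0,0,0,0,0],[0,0,0,0,0,0,0]],
])

```text
clock: 15.82
eef_pos: [462.5, -336.0, 213.1]
tool_rot: [3.14, 0.0, 0.806]
force: [-0.2, 0.1, -1.5]
width: 22.5
```

```bash
python3 - <<'E'
from h import *
p,R=st()
w=get_image("wrist")
crop(w,220,140,340,240,6,"pics/w16.png")
p,R=st()
plan(p,R,[463,-335,160],down(.804))
E
```

```text
15.82 [ 462.46878874 -335.99231754  213.0590486 ] rot [3.14  0.    0.806] F [-0.2  0.1 -1.5] w 22.5 q [ 0.19  0.61  0.62  1.78 -0.44  0.9   0.24]
15.87 [ 462.35366226 -335.92527662  212.88252663] rot [3.14  0.    0.805] F [ 0.1 -0.3 -0.7] w 22.8 q [ 0.19  0.61  0.62  1.78 -0.44  0.9   0.24]
move [ 0.11 -0.03  5.29] [0.002 0.    0.001] rows 1.3
```

View pics/w16.png

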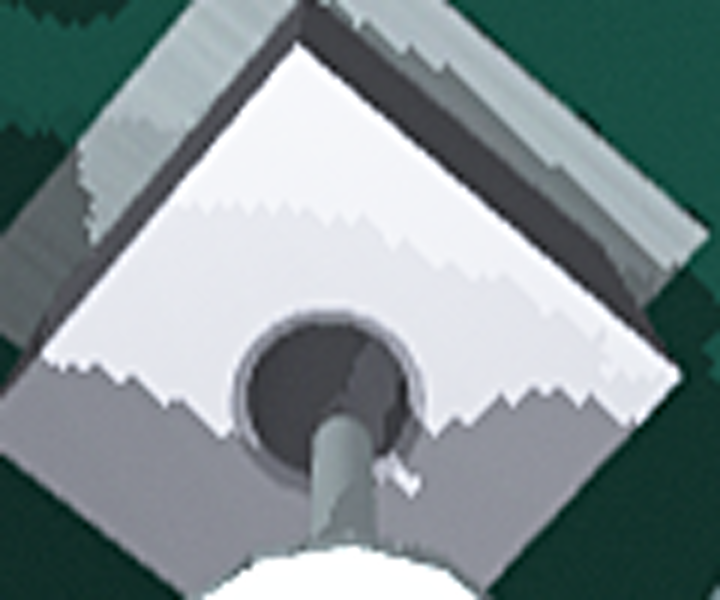

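Call:
carry_out([
  [[0.1,-0.1,1,0,0,0,0],[0.1,-0.15,2.2,0,0,0,0],[0.1,-0.15,3.6,0,0,0,0],[0.1,-0.15,5,0,0,0,0],[0.1,-0.15,6,0,0,0,0]],
])

```text
clock: 16.28
eef_pos: [461.2, -333.3, 150.6]
tool_rot: [-3.141, 0.001, 0.806]
force: [0.6, 0.3, 0.1]
width: 22.6
```

Call:
carry_out([
  [[0,0,0,0,0,0,0],[0,0,0,0,0,0,0],[0,0,0,0,0,0,0],[0,0,0,0,0,0,0]],
])

```text
clock: 16.62
eef_pos: [462.1, -334.6, 153.0]
tool_rot: [3.139, 0.0, 0.805]
force: [-0.1, -0.0, -0.8]
width: 23.0
```

```bash
python3 - <<'E'
from h import *
p,R=st()
w=get_image("wrist")
crop(w,200,120,360,260,5,"pics/w17.png")
p,R=st()
plan(p,R,[463,-335,115],down(.804))
E
```

```text
16.62 [ 462.08630814 -334.55829933  153.04885702] rot [3.139 0.    0.805] F [-0.1 -0.  -0.8] w 23.0 q [ 0.23  0.68  0.56  1.83 -0.5   0.77  0.29]
16.67 [ 462.09884745 -334.48613486  153.06626946] rot [3.139 0.    0.805] F [-0.1 -0.1 -0.6] w 22.9 q [ 0.23  0.68  0.56  1.83 -0.5   0.77  0.29]
move [0.03 0.09 3.81] [0.002 0.    0.001] rows 0.9
```

View pics/w17.png

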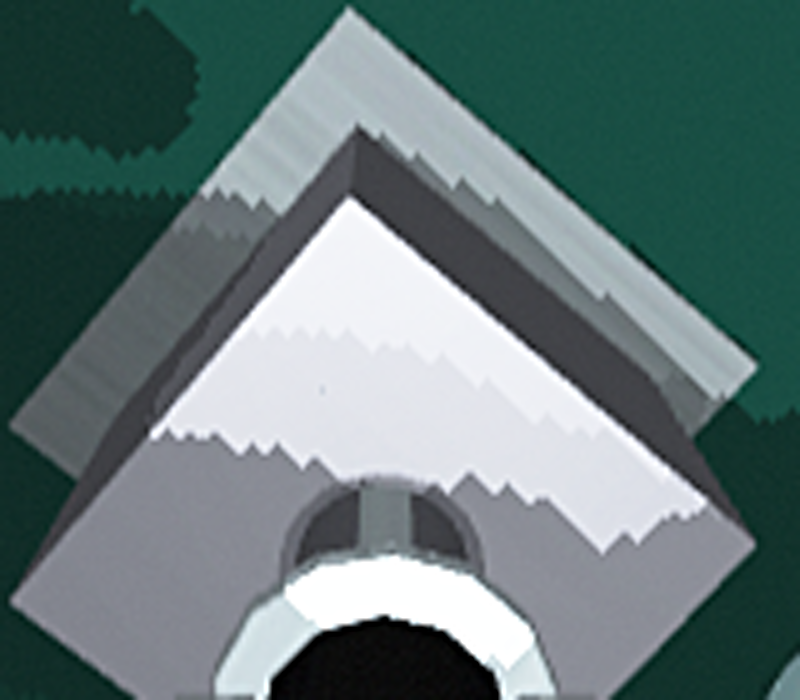

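Rod is in the bore and centred laterally (385 vs 384 in the crop). Lowering to the flange.

Call:
carry_out([
  [[0,0,1,0,0,0,0],[0,0,2,0,0,0,0],[0,0,3,0,0,0,0],[0,0,3.5,0,0,0,0],[0,0,3.6,0,0,0,0]],
])

```text
clock: 17.08
eef_pos: [460.8, -333.3, 114.5]
tool_rot: [-3.139, 0.001, 0.805]
force: [0.5, 1.0, -1.2]
width: 22.8
```

Call:
carry_out([
  [[0,0,0,0,0,0,0],[0,0,0,0,0,0,0],[0,0,0,0,0,0,0],[0,0,0,0,0,0,0]],
])

```text
clock: 17.42
eef_pos: [461.9, -334.3, 116.7]
tool_rot: [3.14, 0.001, 0.805]
force: [0.4, 1.2, -0.6]
width: 22.3
```

```bash
python3 - <<'E'
from h import *
p,R=st()
w=get_image("wrist")
crop(w,200,120,360,260,5,"pics/w18.png")
E
```

```text
17.42 [ 461.90078403 -334.2961604   116.65337222] rot [3.14e+00 1.00e-03 8.05e-01] F [ 0.4  1.2 -0.6] w 22.3 q [ 0.25  0.73  0.52  1.86 -0.54  0.7   0.32]
```

View pics/w18.png

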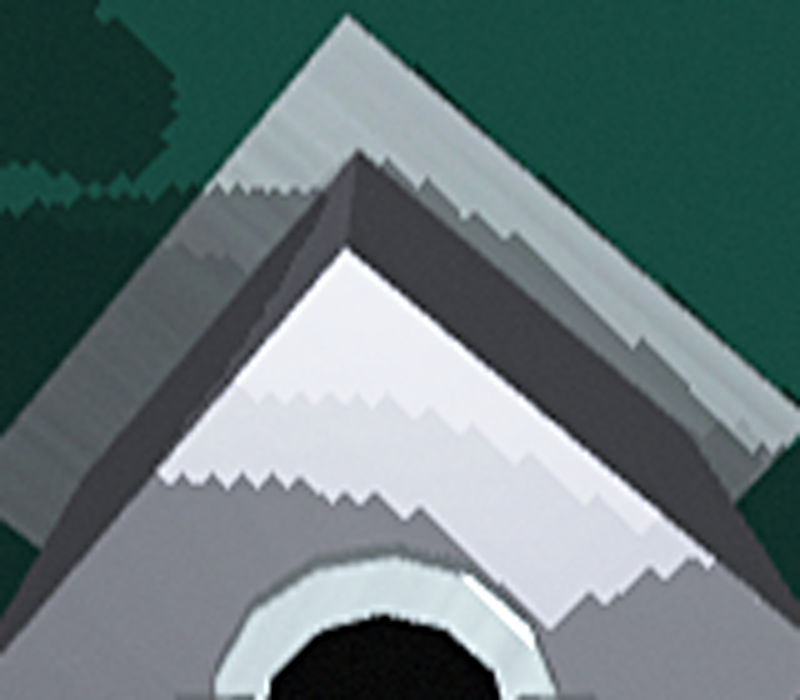

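Call:
carry_out([
  [[0,0,0.1,0,0,0,0],[0,0,0.2,0,0,0,0],[0,0,0.25,0,0,0,0],[0,0,0.25,0,0,0,0],[0,0,0.25,0,0,0,0]],
])

```text
clock: 17.88
eef_pos: [461.7, -334.0, 113.7]
tool_rot: [3.141, 0.001, 0.805]
force: [-0.5, 0.3, -1.6]
width: 22.9
```

```bash
python3 -c "
from h import *
st()"
```

```text
17.88 [ 461.65058363 -334.02873382  113.74070877] rot [3.141e+00 1.000e-03 8.050e-01] F [-0.5  0.3 -1.6] w 22.9 q [ 0.26  0.73  0.52  1.86 -0.54  0.69  0.32]
```

Call:
carry_out([
  [[0,0,0.05,0,0,0,0],[0,0,0.1,0,0,0,0],[0,0,0.1,0,0,0,0],[0,0,0.1,0,0,0,0]],
])

```text
clock: 18.22
eef_pos: [461.7, -334.2, 113.6]
tool_rot: [3.141, 0.0, 0.805]
force: [-1.8, 0.5, 5.8]
width: 22.6
```

```bash
python3 -c "
from h import *
st()"
```

```text
18.22 [ 461.7172709  -334.15558009  113.55372294] rot [3.141 0.    0.805] F [-1.8  0.5  5.8] w 22.6 q [ 0.26  0.73  0.52  1.86 -0.54  0.69  0.32]
```

Flange is seated (about 7 N upward at the same 113.6 mm as when picked). Opening.

Call:
carry_out([
  [[0,0,0,0,0,0,3],[0,0,0,0,0,0,4.5],[0,0,0,0,0,0,6],[0,0,0,0,0,0,7.5],[0,0,0,0,0,0,8.5]],
])

```text
clock: 18.63
eef_pos: [461.7, -334.1, 112.7]
tool_rot: [3.141, 0.001, 0.805]
force: [-0.3, -0.3, 0.3]
width: 77.1
```

Call:
carry_out([
  [[0,0,0,0,0,0,8.5],[0,0,0,0,0,0,8.5],[0,0,0,0,0,0,8.5]],
])

```text
clock: 18.88
eef_pos: [461.6, -334.1, 112.7]
tool_rot: [3.141, 0.001, 0.805]
force: [0.6, -1.1, 0.4]
width: 85.2
```

Call:
carry_out([
  [[0,0,-1,0,0,0,8.5],[0,0,-3,0,0,0,8.5],[0,0,-6,0,0,0,8.5],[0,0,-9,0,0,0,8.5],[0,0,-12,0,0,0,8.5]],
])

```text
clock: 19.3
eef_pos: [461.2, -334.0, 234.7]
tool_rot: [3.141, 0.001, 0.805]
force: [0.5, -1.0, -0.3]
width: 85.3
```

Call:
carry_out([
  [[0,0,-2,0,0,0,8.5],[0,0,-4,0,0,0,8.5],[0,0,-5,0,0,0,8.5],[0,0,-5,0,0,0,8.5],[0,0,-5,0,0,0,8.5]],
])

```text
clock: 19.72
eef_pos: [461.6, -333.7, 282.8]
tool_rot: [3.141, 0.0, 0.806]
force: [-0.3, 0.1, -0.8]
width: 84.8
```

```bash
python3 - <<'E'
from h import *
p,R=st()
w=get_image("wrist");cv2.imwrite("pics/w20.png",w["img"])
T=wT(w,p,R);P=cloud(w,T);a=P[110:270,180:360].reshape(-1,3)
h=a[(a[:,2]>150)&(a[:,2]<165)];print("handle",cv2.minEnclosingCircle(h[:,:2].astype(np.float32)),h[:,2].max())
f=a[(a[:,2]>98)&(a[:,2]<104)];print("flange",cv2.minEnclosingCircle(f[:,:2].astype(np.float32)))
s=get_image("scene");crop(s,140,120,400,310,3,"pics/s4.png")
E
```

```text
19.72 [ 461.61583494 -333.72115402  282.7830319 ] rot [3.141 0.    0.806] F [-0.3  0.1 -0.8] w 84.8 q [ 0.15  0.53  0.67  1.69 -0.37  1.05  0.18]
handle ((462.9544677734375, -334.70526123046875), 11.993298530578613) 157.54750903371934
flange ((419.91729736328125, -295.9032897949219), 74.13483428955078)
```

View pics/w20.png

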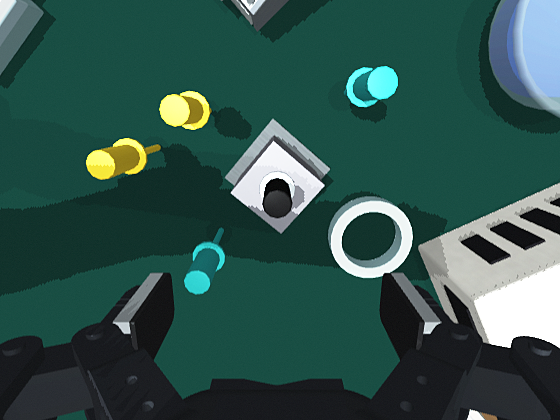

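View pics/s4.png

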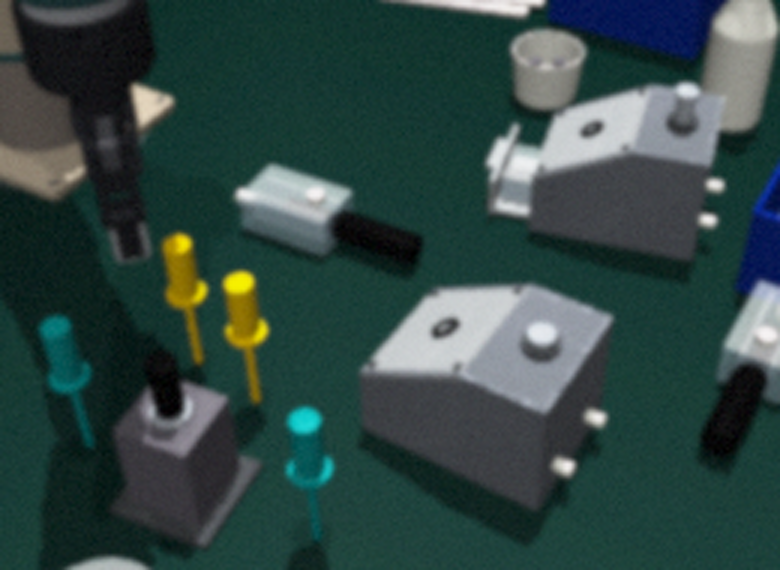

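The pin is back in its stand (handle at (278,197) in the wrist view), carriage A is out, and tester B is shut. The bystanders are unmoved.

```bash
python3 -c "
from cell import *
print(finish_job())"
```

```text
the job is handed in; nothing more can be done
None
```

The job is handed in at about 20 s of the 61 s. I took the pin from its stand, tripped the left tester's latch through its hole so the carriage sprang out, and put the pin back hanging by its flange. The left tester was the finished one: its plunger stood at about 159 mm, against 134 mm on the right.

**Last checks:**
- **Carriage:** it stayed out in the scene picture. I did not measure how far.
- **Pin:** upright in the stand, with the handle top at (463, -335) mm. It seated at the same tool height as when I picked it up (113.6 mm).
- **Gripper:** clear of everything.
- **Other tester:** shut, and the bystanders looked unmoved.

**What disagreed or went differently:**
- **Pin angle:** joint 6 was close to its limit, so the pin went in about 10 degrees off the hole's axis, inside the hole's clearance. The push drew only about 7 N.
- **Final flange fit:** it was spoiled by stray points and I discarded it, so the placing rests on the handle fit, the seating height and force, and the pictures.
- **Handle height:** it read 157.5 mm at the end against 156.5 mm at the start, which is within the calibration.

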